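# Make up a crossarm with spool insulators and through bolts

## Task

Make up the crossarm that is clamped to the bench: stand every short white spool insulator upright and centred over a bolt hole of the arm, one to a hole (any holes will do), and drop a bolt of the right length from the stand through each spool and the arm, so that its head sits down flat on the spool and its end comes out under the web. Leave the tall spools, the bolts that are too short or too long, any bolt left over and everything else on the bench where they are.

Things in the scene. Friction and masses are not known exactly. Their poses are not given: they have to be found in the camera images.
- spool1: Short white porcelain spool insulator: 57 mm across both flanges with a narrower waist, 54 mm high, with a 20 mm bore right through along its axis; stands on end on the bench. Origin: centre of its underside, z up along the bore. 0.25 kg. One of up to four alike; one may be absent.
- spool2: Short white porcelain spool insulator: 57 mm across both flanges with a narrower waist, 54 mm high, with a 20 mm bore right through along its axis; stands on end on the bench. Origin: centre of its underside, z up along the bore. 0.25 kg. One of up to four alike; one may be absent.
- spool3: Short white porcelain spool insulator: 57 mm across both flanges with a narrower waist, 54 mm high, with a 20 mm bore right through along its axis; stands on end on the bench. Origin: centre of its underside, z up along the bore. 0.25 kg. One of up to four alike; one may be absent.
- spool4: Short white porcelain spool insulator: 57 mm across both flanges with a narrower waist, 54 mm high, with a 20 mm bore right through along its axis; stands on end on the bench. Origin: centre of its underside, z up along the bore. 0.25 kg. One of up to four alike; one may be absent.
- tall1: Tall white spool insulator, a look-alike that is not wanted: 60 mm across, 78 mm high, standing on the bench. Origin: centre of its underside. To be left alone.
- tall2: Tall white spool insulator, a look-alike that is not wanted: 60 mm across, 78 mm high, standing on the bench. Origin: centre of its underside. To be left alone.
- bolt1: Galvanised square-head bolt of the right length: shank 16 mm thick and 90 mm long below the head, its end tapered to 11 mm over the last 5 mm; head 25 x 25 mm, 11 mm high. It hangs head up in a hole of the bolt stand, the shank below the plate. Origin: centre of the head's underside; z up along the axis out of the head; x and y square to the head's flats. 0.19 kg. One of four alike.
- bolt2: Galvanised square-head bolt of the right length: shank 16 mm thick and 90 mm long below the head, its end tapered to 11 mm over the last 5 mm; head 25 x 25 mm, 11 mm high. It hangs head up in a hole of the bolt stand, the shank below the plate. Origin: centre of the head's underside; z up along the axis out of the head; x and y square to the head's flats. 0.19 kg. One of four alike.
- bolt3: Galvanised square-head bolt of the right length: shank 16 mm thick and 90 mm long below the head, its end tapered to 11 mm over the last 5 mm; head 25 x 25 mm, 11 mm high. It hangs head up in a hole of the bolt stand, the shank below the plate. Origin: centre of the head's underside; z up along the axis out of the head; x and y square to the head's flats. 0.19 kg. One of four alike.
- bolt4: Galvanised square-head bolt of the right length: shank 16 mm thick and 90 mm long below the head, its end tapered to 11 mm over the last 5 mm; head 25 x 25 mm, 11 mm high. It hangs head up in a hole of the bolt stand, the shank below the plate. Origin: centre of the head's underside; z up along the axis out of the head; x and y square to the head's flats. 0.19 kg. One of four alike.
- short1: Square-head bolt with the same head and thickness but a shank only 60 mm long: too short to come out under the arm through a spool. Hangs in the bolt stand; to be left there. Origin: centre of the head's underside, z up.
- short2: Square-head bolt with the same head and thickness but a shank only 60 mm long: too short to come out under the arm through a spool. Hangs in the bolt stand; to be left there. Origin: centre of the head's underside, z up.
- long1: Square-head bolt with the same head and thickness but a shank 125 mm long: it would stand on the bench before its head reaches the spool. Hangs in the bolt stand; to be left there. Origin: centre of the head's underside, z up.
- crossarm: The crossarm: steel channel 390 mm long (its y axis), 150 mm wide, legs down, clamped to the bench; its flat web faces up, 50 mm above the bench, 6 mm thick, hollow beneath. Four bolt holes 90 mm apart along its middle. At the middle of each end a toe clamp 50 mm wide, 59 mm high (its screw 77 mm), begins 43 mm beyond the last hole's centre. Origin: centre of its underside.
- hole1 (a point): Centre of a bolt hole in the crossarm, 19 mm wide, at the web's upper face (50 mm above the bench). The holes lie in the order hole1 to hole4 along the arm's y axis; all are empty at the start.
- hole2 (a point): Centre of a bolt hole in the crossarm, 19 mm wide, at the web's upper face (50 mm above the bench). The holes lie in the order hole1 to hole4 along the arm's y axis; all are empty at the start.
- hole3 (a point): Centre of a bolt hole in the crossarm, 19 mm wide, at the web's upper face (50 mm above the bench). The holes lie in the order hole1 to hole4 along the arm's y axis; all are empty at the start.
- hole4 (a point): Centre of a bolt hole in the crossarm, 19 mm wide, at the web's upper face (50 mm above the bench). The holes lie in the order hole1 to hole4 along the arm's y axis; all are empty at the start.
- stand: The bolt stand, fixed: a grey punched steel plate 70 mm wide (x) and 330 mm long (y), its top face 135 mm above the bench, on a plate at each end, open at front and back so that the hanging shanks are seen. Seven 19 mm holes in one row along y, 44 mm apart, a bolt in each. Origin: centre of its underside on the bench.
- carton: Cardboard carton 110 x 70 x 60 mm, a bystander. Origin: centre of its underside.
- paint_can: Paint can 100 mm across, 115 mm high, a bystander. Origin: centre of its underside.
- tape_roll: Roll of black tape lying flat, 90 mm across, 48 mm high, a bystander. Origin: centre of its underside.
- spanner: Spanner 200 mm long lying on the bench, a bystander. Origin: under its middle, x along its length.
- lamp_box: Yellow and black lamp box 55 x 55 x 110 mm standing up, a bystander. Origin: centre of its underside.

How it is judged (in metres and radians):
At the end, for the whole second after the job is handed in: Each short spool present is upright on the arm, within 5 mm of a hole centre, with an upright 90 mm bolt through it (axes within 4 mm, head within 4 mm of the spool top); upright means within 0.1 rad. All other bolts are in the stand, within 20 mm of their starts (((horizontal distance between spool1 and hole1 below 0.005 m and height (world z) of spool1 between 0.045 and 0.055 m) or (horizontal distance between spool1 and hole2 below 0.005 m and height (world z) of spool1 between 0.045 and 0.055 m) or (horizontal distance between spool1 and hole3 below 0.005 m and height (world z) of spool1 between 0.045 and 0.055 m) or (horizontal distance between spool1 and hole4 below 0.005 m and height (world z) of spool1 between 0.045 and 0.055 m)) and angle between each of spool1, spool2, spool3, spool4's own z axis and vertical below 0.1 rad and ((horizontal distance between bolt1 and spool1 below 0.004 m and z of bolt1 in the frame of spool1 between 0.05 and 0.058 m and angle between bolt1's own z axis and vertical below 0.1 rad) or (horizontal distance between bolt2 and spool1 below 0.004 m and z of bolt2 in the frame of spool1 between 0.05 and 0.058 m and angle between bolt2's own z axis and vertical below 0.1 rad) or (horizontal distance between bolt3 and spool1 below 0.004 m and z of bolt3 in the frame of spool1 between 0.05 and 0.058 m and angle between bolt3's own z axis and vertical below 0.1 rad) or (horizontal distance between bolt4 and spool1 below 0.004 m and z of bolt4 in the frame of spool1 between 0.05 and 0.058 m and angle between bolt4's own z axis and vertical below 0.1 rad)) and ((horizontal distance between spool2 and hole1 below 0.005 m and height (world z) of spool2 between 0.045 and 0.055 m) or (horizontal distance between spool2 and hole2 below 0.005 m and height (world z) of spool2 between 0.045 and 0.055 m) or (horizontal distance between spool2 and hole3 below 0.005 m and height (world z) of spool2 between 0.045 and 0.055 m) or (horizontal distance between spool2 and hole4 below 0.005 m and height (world z) of spool2 between 0.045 and 0.055 m)) and ((horizontal distance between bolt1 and spool2 below 0.004 m and z of bolt1 in the frame of spool2 between 0.05 and 0.058 m and angle between bolt1's own z axis and vertical below 0.1 rad) or (horizontal distance between bolt2 and spool2 below 0.004 m and z of bolt2 in the frame of spool2 between 0.05 and 0.058 m and angle between bolt2's own z axis and vertical below 0.1 rad) or (horizontal distance between bolt3 and spool2 below 0.004 m and z of bolt3 in the frame of spool2 between 0.05 and 0.058 m and angle between bolt3's own z axis and vertical below 0.1 rad) or (horizontal distance between bolt4 and spool2 below 0.004 m and z of bolt4 in the frame of spool2 between 0.05 and 0.058 m and angle between bolt4's own z axis and vertical below 0.1 rad)) and ((horizontal distance between spool3 and hole1 below 0.005 m and height (world z) of spool3 between 0.045 and 0.055 m) or (horizontal distance between spool3 and hole2 below 0.005 m and height (world z) of spool3 between 0.045 and 0.055 m) or (horizontal distance between spool3 and hole3 below 0.005 m and height (world z) of spool3 between 0.045 and 0.055 m) or (horizontal distance between spool3 and hole4 below 0.005 m and height (world z) of spool3 between 0.045 and 0.055 m)) and ((horizontal distance between bolt1 and spool3 below 0.004 m and z of bolt1 in the frame of spool3 between 0.05 and 0.058 m and angle between bolt1's own z axis and vertical below 0.1 rad) or (horizontal distance between bolt2 and spool3 below 0.004 m and z of bolt2 in the frame of spool3 between 0.05 and 0.058 m and angle between bolt2's own z axis and vertical below 0.1 rad) or (horizontal distance between bolt3 and spool3 below 0.004 m and z of bolt3 in the frame of spool3 between 0.05 and 0.058 m and angle between bolt3's own z axis and vertical below 0.1 rad) or (horizontal distance between bolt4 and spool3 below 0.004 m and z of bolt4 in the frame of spool3 between 0.05 and 0.058 m and angle between bolt4's own z axis and vertical below 0.1 rad)) and ((horizontal distance between spool4 and hole1 below 0.005 m and height (world z) of spool4 between 0.045 and 0.055 m) or (horizontal distance between spool4 and hole2 below 0.005 m and height (world z) of spool4 between 0.045 and 0.055 m) or (horizontal distance between spool4 and hole3 below 0.005 m and height (world z) of spool4 between 0.045 and 0.055 m) or (horizontal distance between spool4 and hole4 below 0.005 m and height (world z) of spool4 between 0.045 and 0.055 m)) and ((horizontal distance between bolt1 and spool4 below 0.004 m and z of bolt1 in the frame of spool4 between 0.05 and 0.058 m and angle between bolt1's own z axis and vertical below 0.1 rad) or (horizontal distance between bolt2 and spool4 below 0.004 m and z of bolt2 in the frame of spool4 between 0.05 and 0.058 m and angle between bolt2's own z axis and vertical below 0.1 rad) or (horizontal distance between bolt3 and spool4 below 0.004 m and z of bolt3 in the frame of spool4 between 0.05 and 0.058 m and angle between bolt3's own z axis and vertical below 0.1 rad) or (horizontal distance between bolt4 and spool4 below 0.004 m and z of bolt4 in the frame of spool4 between 0.05 and 0.058 m and angle between bolt4's own z axis and vertical below 0.1 rad)) and (distance of bolt1 from where it was at the start of the episode below 0.02 m or (horizontal distance between bolt1 and spool1 below 0.004 m and z of bolt1 in the frame of spool1 between 0.05 and 0.058 m and angle between bolt1's own z axis and vertical below 0.1 rad) or (horizontal distance between bolt1 and spool2 below 0.004 m and z of bolt1 in the frame of spool2 between 0.05 and 0.058 m and angle between bolt1's own z axis and vertical below 0.1 rad) or (horizontal distance between bolt1 and spool3 below 0.004 m and z of bolt1 in the frame of spool3 between 0.05 and 0.058 m and angle between bolt1's own z axis and vertical below 0.1 rad) or (horizontal distance between bolt1 and spool4 below 0.004 m and z of bolt1 in the frame of spool4 between 0.05 and 0.058 m and angle between bolt1's own z axis and vertical below 0.1 rad)) and (distance of bolt2 from where it was at the start of the episode below 0.02 m or (horizontal distance between bolt2 and spool1 below 0.004 m and z of bolt2 in the frame of spool1 between 0.05 and 0.058 m and angle between bolt2's own z axis and vertical below 0.1 rad) or (horizontal distance between bolt2 and spool2 below 0.004 m and z of bolt2 in the frame of spool2 between 0.05 and 0.058 m and angle between bolt2's own z axis and vertical below 0.1 rad) or (horizontal distance between bolt2 and spool3 below 0.004 m and z of bolt2 in the frame of spool3 between 0.05 and 0.058 m and angle between bolt2's own z axis and vertical below 0.1 rad) or (horizontal distance between bolt2 and spool4 below 0.004 m and z of bolt2 in the frame of spool4 between 0.05 and 0.058 m and angle between bolt2's own z axis and vertical below 0.1 rad)) and (distance of bolt3 from where it was at the start of the episode below 0.02 m or (horizontal distance between bolt3 and spool1 below 0.004 m and z of bolt3 in the frame of spool1 between 0.05 and 0.058 m and angle between bolt3's own z axis and vertical below 0.1 rad) or (horizontal distance between bolt3 and spool2 below 0.004 m and z of bolt3 in the frame of spool2 between 0.05 and 0.058 m and angle between bolt3's own z axis and vertical below 0.1 rad) or (horizontal distance between bolt3 and spool3 below 0.004 m and z of bolt3 in the frame of spool3 between 0.05 and 0.058 m and angle between bolt3's own z axis and vertical below 0.1 rad) or (horizontal distance between bolt3 and spool4 below 0.004 m and z of bolt3 in the frame of spool4 between 0.05 and 0.058 m and angle between bolt3's own z axis and vertical below 0.1 rad)) and (distance of bolt4 from where it was at the start of the episode below 0.02 m or (horizontal distance between bolt4 and spool1 below 0.004 m and z of bolt4 in the frame of spool1 between 0.05 and 0.058 m and angle between bolt4's own z axis and vertical below 0.1 rad) or (horizontal distance between bolt4 and spool2 below 0.004 m and z of bolt4 in the frame of spool2 between 0.05 and 0.058 m and angle between bolt4's own z axis and vertical below 0.1 rad) or (horizontal distance between bolt4 and spool3 below 0.004 m and z of bolt4 in the frame of spool3 between 0.05 and 0.058 m and angle between bolt4's own z axis and vertical below 0.1 rad) or (horizontal distance between bolt4 and spool4 below 0.004 m and z of bolt4 in the frame of spool4 between 0.05 and 0.058 m and angle between bolt4's own z axis and vertical below 0.1 rad)) and distance of each of short1, short2, long1 from where it was at the start of the episode below 0.02 m); the robot touches nothing.
It fails at once if a tall spool is moved by more than 60 mm (distance of any of tall1, tall2 from where it was at the start of the episode above 0.06 m).
It fails at once if a bystander (carton, paint can, tape roll, spanner, lamp box) is moved by more than 60 mm (distance of any of carton, paint_can, tape_roll, spanner, lamp_box from where it was at the start of the episode above 0.06 m).
Of spool1, spool2, spool3, spool4 only 3 to 4 are there at a start; the rules pass over those that are not, and their reading is None.
At some moment in a run one of spool1, spool2, spool3, spool4 may be knocked a few centimetres aside while the robot is not near it.
It also fails if it takes over 210 s, if anything falls off the work surface, if the arm or the gripper's body presses on something with over 40 N, if the wrist force passes 120 N, or if a joint passes its speed limit or range.

## Robot

A 6-joint arm with a two-finger parallel gripper is mounted at the origin on the work surface. World frame = base frame: x ahead of the robot, y to its left, z up, the work surface at z = 0. Lengths are in m, angles in degrees, forces in N, time in s.
With the tool pointing down it reaches from about 0.325 to 0.9 m from the base axis. Payload 3.5 kg.
Tool frame: the origin (TCP) lies between the finger pads; the fingertips stand 25 mm ahead of it and the grasp point (between the pads) lies 6 mm ahead of it; z points along the fingers, y is the line along which they close (so a half turn about z gives the same grasp; the last joint's range is limited). The gripper opens to 85 mm and grips with 20 to 120 N. Pads are 22 mm wide; open, the fingers measure 114 mm over their backs; the gripper's body (76 mm by 85 mm) begins 54 mm behind the grasp point. The pads swing forward as they close: fully open they stand 13 mm farther back than shut.
Start: joints at [-78.575, 15.837, -1.513, 72.651, 0, 84.076], TCP at [0.186, -0.597, 0.256] pointing down, gripper open.
Joint ranges: [-178.77, 178.77], [-48.84, 107.48], [-61.69, 71.31], [-111.58, 123.2], [-90, 87.43], [-180, 180]. Speed limits (degrees/s): [147.25, 147.25, 180, 180, 180, 180].

## Interface

Orientations are given as [roll, pitch, yaw] about the fixed x, y, z axes, in that order (R = Rz(yaw) Ry(pitch) Rx(roll)).
In Python, from station import arm gives the robot as it stands. The module is installed in compiled form; this text tells all that it offers.
- The arm moves only by the shell command python3 -m inch 'ROWS' [FORCE]. ROWS is JSON, a list of rows, each a list of 5 numbers: the shift along the tool's x, y, z in m, then the turn about the tool's z in degrees, then the opening in per cent of the stroke, from 0 (shut) to 100 (fully open). In form: [[tx, ty, tz, spin, jaw], ...]. A call has 1 to 20 rows; each row shifts and turns the commanded pose from where the row before left it, along the tool's axes as they then stand; what a row does not reach is not made up. A row lasts 1/12 s, in which the tool goes at most 41.7 mm and 7.16 degrees, less where a joint would pass 70% of its speed; a pose out of reach is approached as far as the arm can. A call is refused whole if a number of a shift passes 0.0417 or a number of a turn 7.16, either way. A call with a gripper value outside its range is refused whole. The fingers move at their own pace and stop on an object; FORCE is the grip in N (left out, the last holds). Time passes only in rows, so rows that do not move let the fingers close. It gives the time, the measured TCP pose, the force, the opening and the grip force at its end, in the units of the state.
- arm.get_obs(): the state, without advancing time (a new reading comes with each control period).
- arm.capture(name): name is "scene" or "top" or "wrist"; returns a dict with "color" (400x640x3 uint8, red, green, blue), "depth" (400x640 float32, m along the optical axis (not along the pixel's ray), 0 where there is no reading), "mtx" (3x3 intrinsics, pixels), "dist" ([k1, k2, p1, p2, k3] as OpenCV has them; the pictures are not rectified), "origin" and "rotation" of the camera in the world. Camera axes: x right, y down, z forward; pixel columns grow to the right and rows downward; lengths in m; the calibration is good to about 2 mm. A picture is of the moment at which its call begins.
- arm.sign_off(): hands the job in; it is judged then, once.
The state is a dict: "clock": time; "joint_positions": joint angles; "joint_vel": joint speeds; "effort": joint torques, N m; "position": TCP position; "eef_rot": TCP orientation; "contact_force": force on the tool from outside, world axes, zero at the start; "torque": the same for the moment, N m; "finger_gap": finger opening in m; "grasp_force": force on a finger pad.
Only numpy, scipy, OpenCV 4.12 (cv2) and the standard library are available. Lean on these libraries where they do the work, as an engineer would, in place of code of your own. Each camera call takes 0.05 s, during which the arm holds its last target. There are 200 camera calls.

## Working session

There is one attempt and no reset: what is moved stays moved. The work goes in short steps, Python scripts to look and compute and a shell command to move; the robot and the scene stay as the last step left them, time stands still between calls to the robot, and variables do not carry over. Pictures are saved under pics/ and viewed, at most 14 in all, crops included, and the job is handed in when it is done.

```bash
mkdir -p pics; cat > h.py <<'E'
import numpy as np, cv2
from station import arm
def cap(n,save=None):
    c=arm.capture(n)
    if save: cv2.imwrite('pics/'+save+'.png',c['color'][:,:,::-1])
    return c
def ray(c,u,v):
    p=cv2.undistortPoints(np.array([[[u,v]]],float),np.array(c['mtx']),np.array(c['dist']))[0,0]
    return np.array(c['rotation'])@np.array([p[0],p[1],1])
def onz(c,u,v,z):
    r=ray(c,u,v);o=np.array(c['origin']);return o+r*(z-o[2])/r[2]
def cloud(c):
    h,w=c['depth'].shape
    uv=np.stack(np.meshgrid(np.arange(w),np.arange(h)),-1).reshape(-1,1,2).astype(float)
    p=cv2.undistortPoints(uv,np.array(c['mtx']),np.array(c['dist'])).reshape(h,w,2)
    d=c['depth'][...,None]
    P=np.concatenate([p*d,d],-1)@np.array(c['rotation']).T+np.array(c['origin'])
    P[c['depth']==0]=np.nan
    return P
E
python3 - <<'E'
from h import *
for n in('scene','top','wrist'):
    c=cap(n,n+'0'); print(n,np.round(c['origin'],3),np.round(c['rotation'],3).tolist(),np.round(c['mtx'],1).tolist())
print(arm.get_obs())
E
```

```text
scene [ 1.625 -0.197  0.913] [-126.706, -0.127, 79.181] [[459.4, 0.0, 324.0], [0.0, 459.4, 201.3], [0.0, 0.0, 1.0]]
top [ 0.283 -0.004  1.646] [-169.73, 0.626, -89.232] [[420.2, 0.0, 322.0], [0.0, 420.2, 200.6], [0.0, 0.0, 1.0]]
wrist [ 0.268 -0.57   0.373] [160.985, 0.154, -72.702] [[359.4, 0.0, 322.3], [0.0, 359.4, 198.4], [0.0, 0.0, 1.0]]
{'clock': 0.15, 'joint_positions': array([-7.85749756e+01,  1.58692740e+01, -1.58002265e+00,  7.26508271e+01,
        2.94690205e-03,  8.40747913e+01]), 'joint_vel': array([-0.03580136, -0.0041499 ,  0.20025567,  0.09042343, -0.09677779,
       -0.00317382]), 'effort': array([ 6.43461790e-04, -4.46057940e+01,  2.95638692e+01,  1.05154503e-02,
       -1.71765987e-04,  1.32474409e-05]), 'position': array([ 0.18626372, -0.59600118,  0.25540353]), 'eef_rot': array([-1.79900715e+02, -1.32669384e-02,  1.73502191e+01]), 'contact_force': array([-0.09852148, -0.03962443, -0.4862981 ]), 'torque': array([-0.00625331,  0.05822096, -0.06891101]), 'grasp_force': 0.0, 'finger_gap': 0.08519828228776495}
```

View pics/scene0.png

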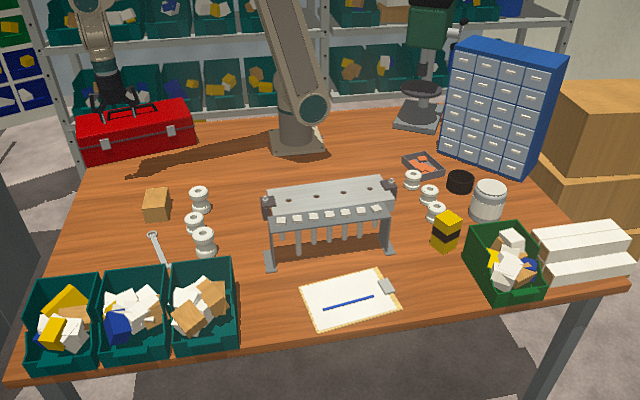

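View pics/top0.png

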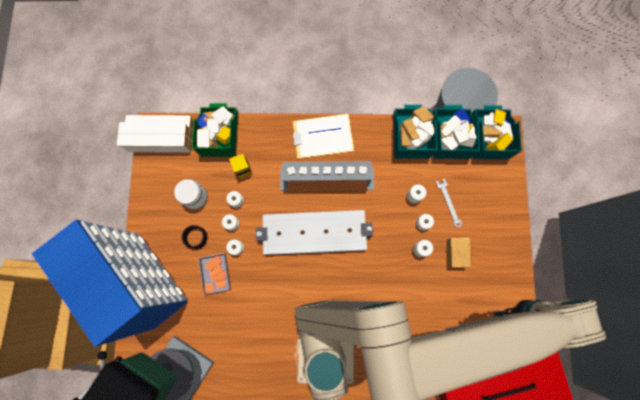

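The scene view shows seven bolts hanging in the stand (u 280–376, v≈215). At image left are two tall spools (199,199) and (204,240) with a short one (194,222) between them. At right are three apparently short spools (413,180), (429,195), (436,210). The top view shows the arm's holes at about (279..354, 232).

```bash
cat >> h.py <<'E'
from scipy.spatial.transform import Rotation as Ro
_c0=arm.capture
class A: pass
def capx(n,save=None):
    c=_c0(n); c['rotation']=Ro.from_euler('xyz',c['rotation'],degrees=True).as_matrix()
    if save: cv2.imwrite('pics/'+save+'.png',c['color'][:,:,::-1])
    return c
cap=capx
E
python3 - <<'E'
from h import *
c=cap('top');P=cloud(c)
def cent(m,z):return 
for u,v in [(234,199),(230,223),(235,247),(417,194),(426,222),(424,249)]:
    W=P[v-14:v+15,u-14:u+15].reshape(-1,3); z=np.nanpercentile(W[:,2],90)
    S=W[W[:,2]>z-.012]; 
    print((u,v),z.round(4),'mid',((np.nanmax(S,0)+np.nanmin(S,0))/2).round(4),np.ptp(S,axis=0).round(3))
# holes in the web, bolt heads: refine in enlarged crop
g=c['color'][:,:,::-1]
cv2.imwrite('pics/crop0.png',cv2.resize(g[155:260,250:380],None,fx=6,fy=5.7,interpolation=cv2.INTER_CUBIC)[:600])
s=cap('scene'); cv2.imwrite('pics/crop1.png',cv2.resize(s['color'][170:280,255:405,::-1],None,fx=5,fy=5,interpolation=cv2.INTER_CUBIC))
E
```

```text
(234, 199) 0.0523 mid [0.5785 0.3592 0.0534] [0.058 0.056 0.023]
(230, 223) 0.0532 mid [0.4845 0.3721 0.053 ] [0.053 0.057 0.02 ]
(235, 247) 0.0534 mid [0.3888 0.3491 0.0518] [0.053 0.056 0.02 ]
(417, 194) 0.0779 mid [ 0.604  -0.3448  0.0767] [0.059 0.06  0.019]
(426, 222) 0.0538 mid [ 0.497  -0.3771  0.0545] [0.055 0.055 0.022]
(424, 249) 0.0784 mid [ 0.3941 -0.3641  0.0768] [0.056 0.061 0.02 ]
```

View pics/crop0.png

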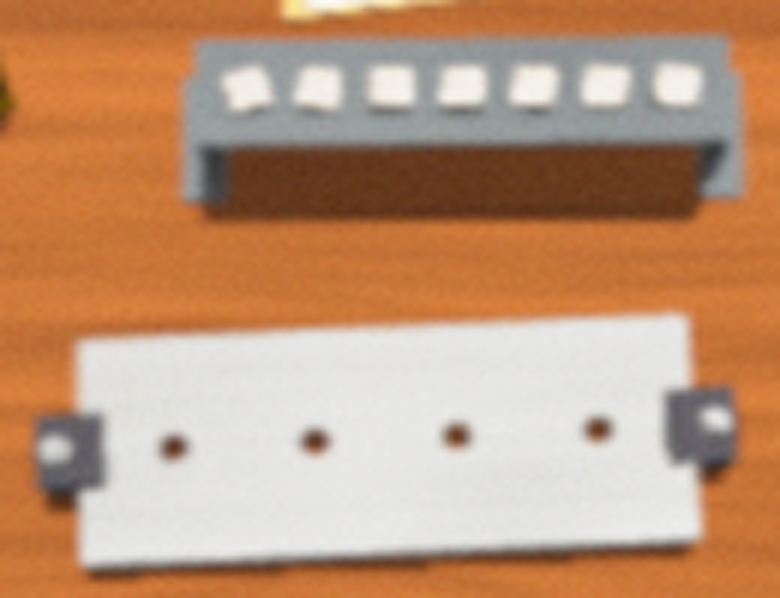

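View pics/crop1.png

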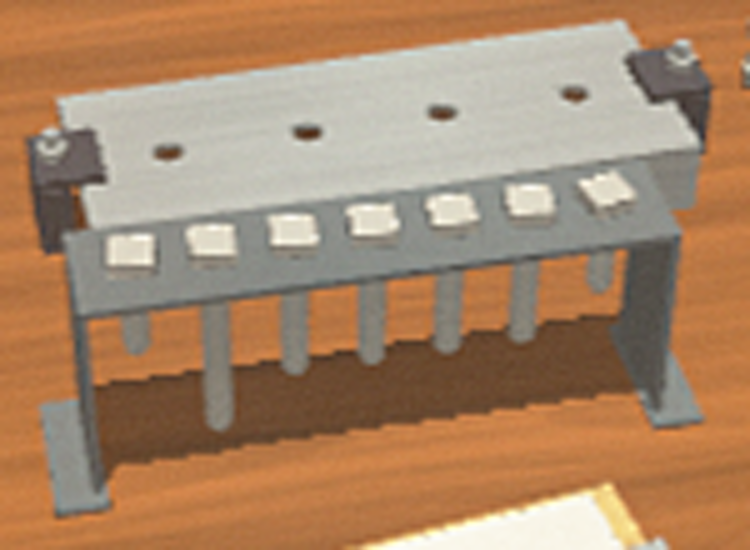

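The crops show, from +y to −y, the bolt order short, 90, 90, 90, 90, long, short. The web holes are at crop0 (173,447), (315,440), (457,435) and (598,430). The 90 mm bolts' heads are at about (319,87), (392,86), (463,86) and (534,86).

```bash
cat >> h.py <<'E'
def go(x,y,z,yaw=None):
    "shift in tool axes from the measured pose to a world pose"
    o=arm.get_obs();R=Ro.from_euler('xyz',o['eef_rot'],degrees=True).as_matrix()
    d=R.T@(np.array([x,y,z])-o['position'])
    s='' if yaw is None else ' spin %.2f'%(-((yaw-o['eef_rot'][2]+180)%360-180))
    print('shift mm',(1000*d).round(1),s,'| pos',o['position'].round(4),'rot',o['eef_rot'].round(2),'F',o['contact_force'].round(1),'t',round(o['clock'],1))
E
python3 - <<'E'
from h import *
c=cap('top')
f=lambda x,y,z:onz(c,250+x/6-.4,155+y/5.7-.4,z)[:2].round(4)
for p in[(173,447),(315,440),(457,435),(598,430)]:print('hole',f(*p,.05))
for p in[(247,87),(319,87),(392,86),(463,86),(534,86),(605,85),(678,84)]:print('bolt',f(*p,.144))
go(.5,-.1,.3,90)
E
```

```text
hole [0.4441 0.1822]
hole [0.4499 0.092 ]
hole [0.4544 0.0019]
hole [ 0.4588 -0.0876]
bolt [0.6684 0.1332]
bolt [0.6689 0.089 ]
bolt [0.67   0.0441]
bolt [6.705e-01 6.000e-04]
bolt [ 0.6709 -0.043 ]
bolt [ 0.6721 -0.0865]
bolt [ 0.6732 -0.1312]
shift mm [ 447.4 -380.2  -43.8]  spin -72.65 | pos [ 0.1863 -0.5963  0.2559] rot [-179.95   -0.     17.35] F [-0.2 -0.6  0.1] t 0.3
```

```bash
R='echo'; python3 -m inch '[[0.0295,-0.0283,-0.0039,0,100],[0.0295,-0.0283,-0.0039,0,100],[0.0295,-0.0283,-0.0039,0,100],[0.0295,-0.0283,-0.0039,0,100],[0.0295,-0.0283,-0.0039,0,100],[0.0295,-0.0283,-0.0039,0,100],[0.0295,-0.0283,-0.0039,0,100],[0.0295,-0.0283,-0.0039,0,100],[0.0295,-0.0283,-0.0039,0,100],[0.0295,-0.0283,-0.0039,0,100],[0.0295,-0.0283,-0.0039,0,100],[0.0295,-0.0283,-0.0039,0,100],[0.0295,-0.0283,-0.0039,0,100],[0.0295,-0.0283,-0.0039,0,100],[0.0295,-0.0283,-0.0039,0,100],[0.0295,-0.0283,-0.0039,0,100],[0.0295,-0.0283,-0.0039,0,100],[0.0295,-0.0283,-0.0039,0,100],[0.0295,-0.0283,-0.0039,0,100]]' 60
python3 -m inch '[[0,0,0,-6.6,100],[0,0,0,-6.6,100],[0,0,0,-6.6,100],[0,0,0,-6.6,100],[0,0,0,-6.6,100],[0,0,0,-6.6,100],[0,0,0,-6.6,100],[0,0,0,-6.6,100],[0,0,0,-6.6,100],[0,0,0,-6.6,100],[0,0,0,-6.6,100],[0,0,0,0,100],[0,0,0,0,100]]'
python3 - <<'E'
from h import *
c=cap('wrist','w1');go(.5785,.3592,.25,90); print(c['origin'])
E
```

```text
clock: 1.88
position: [0.5616, 0.0859, 0.3307]
eef_rot: [180.0, -0.0, 17.4]
contact_force: [0.9, -0.4, 0.2]
finger_gap: 0.0861
grasp_force: 0.0
clock: 2.97
position: [0.561, 0.0838, 0.3304]
eef_rot: [-180.0, -0.0, 89.8]
contact_force: [-0.8, 0.8, 0.2]
finger_gap: 0.0855
grasp_force: 0.0
shift mm [275.5  16.5  80.4]  spin -0.21 | pos [0.561  0.0838 0.3304] rot [-179.99   -0.     89.79] F [-0.5 -0.1 -0. ] t 3.0
[0.56235025 0.16851199 0.44821267]
```

View pics/w1.png

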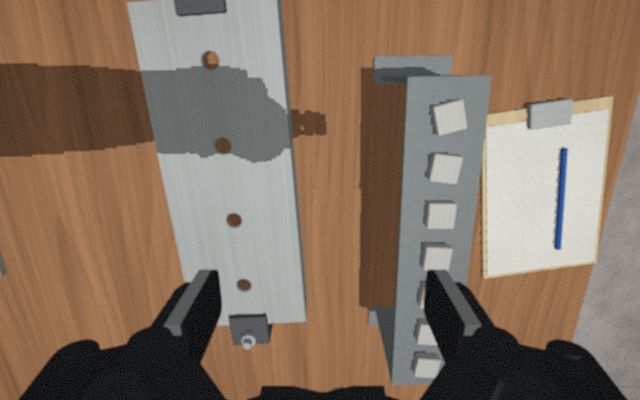

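The wrist view shows the four holes at about (211,60), (223,145), (234,219) and (244,285). The bolt heads run down the plate from (451,117), slightly turned.

```bash
python3 - <<'E'
from h import *
c=cap('wrist');P=cloud(c)
for u,v in[(211,60),(223,145),(234,219),(244,285)]:
    # hole = dark/low-depth pixels near
    s=slice(v-14,v+15),slice(u-14,u+15); W=P[s]; m=(W[...,2]<.042)
    print('hole',onz(c,u,v,.05)[:2].round(4), np.argwhere(m).mean(0).round(1) if m.any() else None, m.sum())
m=((P[...,2]>.1405)&(P[...,2]<.152)&(P[...,0]>.63)&(P[...,0]<.71)).astype(np.uint8)
n,L,st,ce=cv2.connectedComponentsWithStats(m)
for i in range(1,n):
    if st[i,4]<150: continue
    Q=np.array([onz(c,u,v,.146)[:2] for v,u in np.argwhere(L==i)])
    (cx,cy),(w,h),a=cv2.minAreaRect((Q*1000).astype(np.float32))
    print('bolt',round(cx,1),round(cy,1),round(w,1),round(h,1),'ang',round(a,1))
E
```

```text
hole [0.4465 0.1843] [14.5 13.5] 235
hole [0.4509 0.0951] [13.9 14. ] 190
hole [0.4558 0.0059] [14. 14.] 148
hole [ 0.4607 -0.0854] [12.9 13.8] 110
bolt 666.9 135.5 26.6 25.7 ang 15.9
bolt 667.6 91.8 25.7 26.9 ang 83.6
bolt 668.9 48.5 26.3 25.5 ang 89.7
bolt 669.3 4.6 27.1 26.6 ang 86.7
bolt 668.6 -82.3 27.7 22.0 ang 89.4
bolt 672.0 -125.5 29.1 27.1 ang 83.9
```

```bash
cat >> h.py <<'E'
def discs(c,z0,z1,xr=None):
    "centres of raised discs/heads between z0 and z1"
    P=cloud(c);m=((P[...,2]>z0)&(P[...,2]<z1)).astype(np.uint8)
    n,L,st,ce=cv2.connectedComponentsWithStats(m)
    zt=(z0+z1)/2
    for i in range(1,n):
        if st[i,4]<300: continue
        k=cv2.findContours((L==i).astype(np.uint8),0,2)[0][0].reshape(-1,2)
        Q=np.array([onz(c,u,v,zt)[:2] for u,v in k]).astype(np.float32)*1000
        (x,y),r=cv2.minEnclosingCircle(Q); e=cv2.fitEllipse(Q) if len(Q)>5 else None
        print('disc',round(x,1),round(y,1),'r',round(r,1),'ell',np.round(e[0],1),np.round(e[1],1),'px',ce[i].round(),st[i,:5])
E
python3 -m inch '[[0.0306,0.0018,0.02,0,100],[0.0306,0.0018,0.02,0,100],[0.0306,0.0018,0.02,0,100],[0.0306,0.0018,0.02,0,100],[0.0306,0.0018,0.02,0,85],[0.0306,0.0018,0.02,0,85],[0.0306,0.0018,0.02,0,85],[0.0306,0.0018,0.02,0,85],[0.0306,0.0018,0.02,-0.2,85],[0,0,0,0,85],[0,0,0,0,85]]'
python3 - <<'E'
from h import *
c=cap('wrist','w2');discs(c,.046,.06);go(.5785,.3592,.047,90)
E
```

```text
clock: 3.98
position: [0.576, 0.3601, 0.1481]
eef_rot: [-179.8, 0.1, 90.2]
contact_force: [0.4, 0.2, 0.5]
finger_gap: 0.0723
grasp_force: 0.0
disc 434.0 483.2 r 32.5 ell [435.7 477.3] [16.7 55.8] px [60. 15.] [   0    0  118   31 1878]
disc 592.3 482.4 r 23.0 ell [586.5 558.3] [138.6 161.9] px [349.   7.] [309   0  88  13 340]
disc 758.7 416.2 r 45.6 ell [759. 418.] [ 12.3 146.3] px [625. 138.] [ 602   47   38  154 2121]
disc 489.5 377.4 r 29.0 ell [489.2 377.5] [55.7 57.2] px [182. 187.] [ 137  144   92   87 5608]
disc 579.5 364.6 r 28.6 ell [579.6 364.5] [55.5 56.6] px [327. 207.] [ 283  165   89   85 5285]
disc 395.3 355.1 r 30.4 ell [395.  355.3] [55.7 59.3] px [ 44. 219.] [   0  179   90   81 5169]
disc 702.3 339.8 r 39.6 ell [620.7 382.9] [ 70.3 130.6] px [500. 223.] [ 462  192   95  103 1350]
disc 437.8 272.3 r 24.4 ell [439.9 270.6] [12.9 47.2] px [135. 328.] [100 321  63  17 547]
disc 512.6 229.6 r 25.8 ell [512.  234.1] [16.2 56. ] px [237. 370.] [221 347  30  53 904]
shift mm [  0.    1.6 102.7]  spin 0.15 | pos [0.577  0.3593 0.1497] rot [-1.7992e+02  7.0000e-02  9.0150e+01] F [ 0.   0.2 -0.5] t 4.0
```

View pics/w2.png

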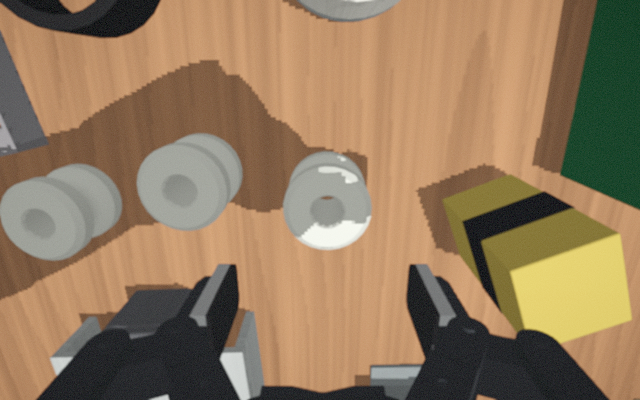

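```bash
python3 -m inch '[[0.0032,0.0016,0.026,0,85],[0,0,0.026,0,85],[0,0,0.026,0,85],[0,0,0.0247,0,85],[0,0,0,0,40],[0,0,0,0,40],[0,0,0,0,40],[0,0,0,0,40],[0,0,0,0,40],[0,0,0,0,40]]' 60
python3 -m inch '[[0,0,-0.01,0,40],[0,0,-0.03,0,40],[0,0,-0.03,0,40],[0,0,-0.03,0,40],[0,0,0,0,40],[0,0,0,0,40]]'
python3 - <<'E'
from h import *
c=cap('wrist','w3');o=arm.get_obs();z=o['position'][2]
P=cloud(c)
W=P[150:300,250:400].reshape(-1,3)
h=np.histogram(W[:,2],bins=np.arange(0,.2,.004));print(dict(zip(h[1].round(3),h[0])))
go(.445,.183,.2,90)
E
```

```text
clock: 4.87
position: [0.58, 0.3628, 0.0494]
eef_rot: [179.9, -0.1, 90.1]
contact_force: [-0.2, 0.1, -3.2]
finger_gap: 0.0558
grasp_force: 63.7
clock: 5.37
position: [0.5812, 0.3636, 0.1519]
eef_rot: [179.6, -0.2, 90.2]
contact_force: [0.7, -1.1, -2.8]
finger_gap: 0.0556
grasp_force: 64.4
{np.float64(0.0): np.int64(6249), np.float64(0.004): np.int64(0), np.float64(0.008): np.int64(0), np.float64(0.012): np.int64(0), np.float64(0.016): np.int64(0), np.float64(0.02): np.int64(0), np.float64(0.024): np.int64(0), np.float64(0.028): np.int64(0), np.float64(0.032): np.int64(0), np.float64(0.036): np.int64(0), np.float64(0.04): np.int64(0), np.float64(0.044): np.int64(0), np.float64(0.048): np.int64(0), np.float64(0.052): np.int64(0), np.float64(0.056): np.int64(0), np.float64(0.06): np.int64(0), np.float64(0.064): np.int64(0), np.float64(0.068): np.int64(0), np.float64(0.072): np.int64(0), np.float64(0.076): np.int64(0), np.float64(0.08): np.int64(0), np.float64(0.084): np.int64(0), np.float64(0.088): np.int64(0), np.float64(0.092): np.int64(0), np.float64(0.096): np.int64(0), np.float64(0
[... 219 characters left out ...]
 np.float64(0.128): np.int64(101), np.float64(0.132): np.int64(170), np.float64(0.136): np.int64(264), np.float64(0.14): np.int64(135), np.float64(0.144): np.int64(255), np.float64(0.148): np.int64(578), np.float64(0.152): np.int64(633), np.float64(0.156): np.int64(3190), np.float64(0.16): np.int64(3926), np.float64(0.164): np.int64(0), np.float64(0.168): np.int64(0), np.float64(0.172): np.int64(0), np.float64(0.176): np.int64(0), np.float64(0.18): np.int64(0), np.float64(0.184): np.int64(0), np.float64(0.188): np.int64(0), np.float64(0.192): np.int64(0)}
shift mm [-179.3 -134.9  -51.2]  spin 0.16 | pos [0.5795 0.3628 0.1493] rot [ 1.7988e+02 -6.0000e-02  9.0160e+01] F [-0.7 -0.1 -1.6] t 5.4
```

View pics/w3.png

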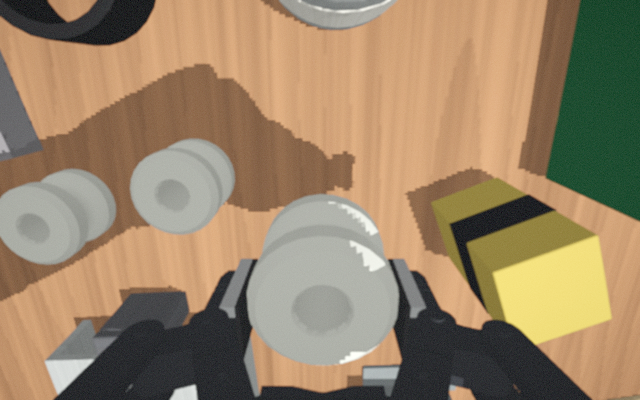

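The spool is held by the fingers at about the top-flange level, with its top disc centred at (322,300). Next I check its tilt and offset in the hand.

```bash
cat >> h.py <<'E'
def inhand(c):
    o=arm.get_obs();p=o['position'];P=cloud(c)
    m=(np.abs(P[...,0]-p[0])<.04)&(np.abs(P[...,1]-p[1])<.05)&(P[...,2]>p[2]+.002)&(P[...,2]<p[2]+.02)
    u=np.zeros(m.shape,bool);u[160:385,235:410]=1;m&=u
    Q=P[m];g=c['color'][m].mean(1);Q=Q[g>90]
    A=np.c_[Q[:,:2]-p[:2],np.ones(len(Q))];w=np.ones(len(Q),bool)
    for _ in range(4):
        s=np.linalg.lstsq(A[w],Q[w,2],rcond=None)[0];w=abs(A@s-Q[:,2])<.003
    k=cv2.convexHull(((Q[w][:,:2]-p[:2])*1000).astype(np.float32))
    (x,y),r=cv2.minEnclosingCircle(k);e=cv2.fitEllipse(k)
    print('top slope',s.round(3),'n',w.sum(),'rel TCP mm',round(x,1),round(y,1),round(r,1),'ell',e)
E
python3 - <<'E'
from h import *
inhand(cap('wrist'))
E
```

```text
top slope [ 0.009 -0.017  0.157] n 13452 rel TCP mm 1.8 5.7 32.2 ell ((2.2131476402282715, 5.01497745513916), (54.655635833740234, 64.60010528564453), 86.9229736328125)
```

```bash
python3 -m inch '[[-0.03,-0.0223,-0.0035,0,40],[-0.03,-0.0223,-0.0035,0,40],[-0.03,-0.0223,-0.0035,0,40],[-0.03,-0.0223,-0.0035,0,40],[-0.03,-0.0223,-0.0035,0,40],[-0.03,-0.0223,-0.0035,0,40],[0,0,0,0,40],[0,0,0,0,40],[0,0,0,0,40]]'
python3 - <<'E'
from h import *
go(.446,.183,.0995,90)
E
```

```text
clock: 6.22
position: [0.4451, 0.1818, 0.1677]
eef_rot: [-179.9, 0.0, 90.1]
contact_force: [0.2, 0.5, -2.2]
finger_gap: 0.0557
grasp_force: 64.6
shift mm [ 1.2  1.  68.2]  spin 0.12 | pos [0.4451 0.1818 0.1677] rot [-179.92    0.     90.12] F [ 0.2  0.5 -2.2] t 6.2
```

```bash
python3 -m inch '[[0.0006,0.0005,0.022,0,40],[0.0006,0.0005,0.022,0,40],[0,0,0.018,0,40],[0,0,0.0062,0,40],[0,0,0,0,40],[0,0,0,0,40]]'
python3 -m inch '[[0,0,0,0,85],[0,0,0,0,85],[0,0,0,0,85],[0,0,0,0,85],[0,0,-0.03,0,85],[0,0,-0.04,0,85],[-0.01,0,-0.04,0,85],[-0.01,0.01,-0.04,0,85],[-0.01,0.01,-0.038,0,85],[-0.02,0.01,-0.03,0,85],[0,0,0,0,85],[0,0,0,0,85]]'
python3 - <<'E'
from h import *
c=cap('wrist','w4');discs(c,.096,.112);go(.4865,.377,.15,90)
E
```

```text
clock: 6.72
position: [0.4471, 0.1838, 0.1004]
eef_rot: [-180.0, 0.0, 90.2]
contact_force: [1.0, 0.6, -1.4]
finger_gap: 0.0558
grasp_force: 64.6
clock: 7.72
position: [0.4787, 0.133, 0.3209]
eef_rot: [179.6, -0.1, 90.0]
contact_force: [0.5, -0.7, -0.6]
finger_gap: 0.0729
grasp_force: 0.0
disc 449.6 188.3 r 28.3 ell [449.6 188.4] [55.6 55.8] px [288. 109.] [ 257   77   62   64 2733]
shift mm [243.6   9.5 168.8]  spin 0.09 | pos [0.477  0.1333 0.3186] rot [ 1.7989e+02 -3.0000e-02  9.0090e+01] F [ 0.3 -1.7 -0.9] t 7.8
```

View pics/w4.png

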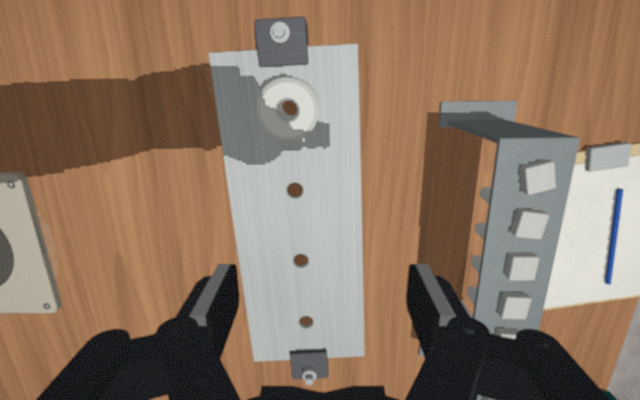

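The spool stands on hole1 at (288,108) with bench showing through its bore. The other holes are at (295,190), (301,260) and (306,322).

```bash
python3 - <<'E'
from h import *
c=cap('wrist');P=cloud(c)
H=[]
for u,v in[(295,190),(301,260),(306,322)]:
    s=slice(v-12,v+13),slice(u-12,u+13);g=c['color'][s].astype(int);m=((g[...,0]-g[...,2])>40)
    a=np.argwhere(m).mean(0);q=onz(c,u-12+a[1],v-12+a[0],.05);H.append(q[:2]);print(q[:2].round(4),m.sum())
H=np.array(H);d=(H[2]-H[0])/2;print('step',d.round(4),'hole1',(H.mean(0)-2*d).round(4))
t=cap('top');P=cloud(t);W=P[208:240,255:300].reshape(-1,3);W=W[(W[:,2]>.09)&(W[:,2]<.12)];print('top',((W.max(0)+W.min(0))/2).round(4),np.ptp(W,axis=0))
E
```

```text
[0.4498 0.0954] 123
[0.4547 0.0061] 84
[ 0.4597 -0.083 ] 61
step [ 0.005  -0.0892] hole1 [0.4448 0.1846]Traceback (most recent call last):
  File "<stdin>", line 8, in <module>
    return umr_maximum(a, axis, None, out, keepdims, initial, where)
ValueError: zero-size array to reduction operation maximum which has no identity
```

```bash
python3 - <<'E'
from h import *
c=cap('wrist')
g=cv2.resize(c['color'][70:220,220:360,::-1],None,fx=4,fy=4,interpolation=cv2.INTER_CUBIC)
R=c['rotation'];rv=cv2.Rodrigues(R.T)[0];tv=-R.T@c['origin']
def circ(x,y,z,r,col):
    t=np.linspace(0,6.283,60);X=np.c_[x+r*np.cos(t),y+r*np.sin(t),0*t+z]
    p=cv2.projectPoints(X,rv,tv,c['mtx'],c['dist'])[0].reshape(-1,2)
    cv2.polylines(g,[(((p-[220,70])+.5)*4).astype(int).reshape(-1,1,2)],True,col,1)
circ(.4496,.1883,.104,.0285,(0,0,255));circ(.4496,.1883,.104,.01,(0,0,255));circ(.4448,.1846,.05,.0095,(0,255,0));circ(.4498,.0954,.05,.0095,(0,255,0))
circ(.4496,.1883,.05,.01,(255,0,0))
cv2.imwrite('pics/w5.png',g)
t=cap('top');discs(t,.096,.115)
E
```

```text
disc 590.0 521.7 r 50.7 ell [587.7 522.9] [79.7 90.3] px [188. 193.] [175 180  27  25 311]
disc 80.6 1122.4 r 170.1 ell [  79.8 1123.8] [ 18.7 341. ] px [ 13. 329.] [  1 281  24  98 353]
```

View pics/w5.png

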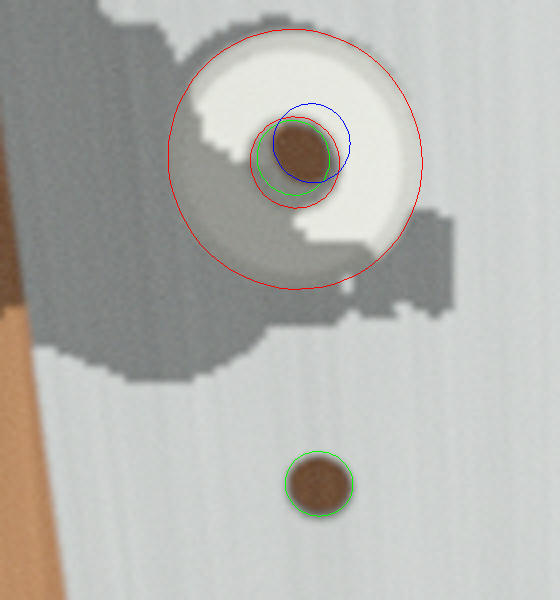

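```bash
python3 -m inch '[[0.01,-0.005,0.037,0,100],[0.01,-0.005,0.037,0,100],[0.01,-0.01,0.037,0,100],[0.01,-0.01,0.037,0,100],[0.01,0,0.037,0,100],[0,0,0.033,0,100],[0,0,0,0,40],[0,0,0,0,40],[0,0,0,0,40],[0,0,0,0,40],[0,0,0,0,40],[0,0,-0.002,0,40],[-0.0037,-0.0035,0,0,40],[0,0,0,0,40],[0,0,0.002,0,40],[0,0,0,0,40],[0,0,0,0,40]]'
python3 -m inch '[[0,0,0,0,85],[0,0,0,0,85],[0,0,0,0,85],[0,0,0,0,85],[0,0,-0.03,0,85],[0,0,-0.04,0,85],[-0.01,0,-0.04,0,85],[-0.01,0.01,-0.04,0,85],[-0.01,0.01,-0.038,0,85],[-0.02,0.01,-0.03,0,85],[0,0,0,0,85],[0,0,0,0,85]]'
cat >> h.py <<'E'
def holes(c,guess):
    "hole centres (world, z .05) near guessed world points"
    R=c['rotation'];rv=cv2.Rodrigues(R.T)[0];tv=-R.T@c['origin'];H=[]
    for x,y in guess:
        u,v=cv2.projectPoints(np.array([[x,y,.05]]),rv,tv,c['mtx'],c['dist'])[0].ravel().round().astype(int)
        g=c['color'][v-11:v+12,u-11:u+12].astype(int);m=(g[...,0]-g[...,2])>40
        a=np.argwhere(m).mean(0);H.append(onz(c,u-11+a[1],v-11+a[0],.05)[:2]*1000)
    return np.array(H)
E
python3 - <<'E'
from h import *
c=cap('wrist');discs(c,.096,.112);H=holes(c,[(.45,.095),(.455,.006),(.46,-.083)]);d=(H[2]-H[0])/2;print(H.round(1).tolist(),'h1',(H.mean(0)-2*d).round(1));go(.4843,.372,.15)
E
```

```text
clock: 9.38
position: [0.4433, 0.1796, 0.1001]
eef_rot: [180.0, 0.0, 90.1]
contact_force: [-0.7, -1.1, 2.4]
finger_gap: 0.0557
grasp_force: 64.0
clock: 10.38
position: [0.4749, 0.1296, 0.3195]
eef_rot: [179.7, -0.0, 90.1]
contact_force: [-0.3, -0.6, -0.3]
finger_gap: 0.0726
grasp_force: 0.0
disc 445.2 185.0 r 28.2 ell [445.2 185. ] [55.6 55.9] px [287. 108.] [ 257   77   62   64 2763]
[[449.7, 95.3], [454.8, 6.1], [459.6, -83.3]] h1 [444.8 184.7]
shift mm [242.1  11.3 167.5]  | pos [0.4733 0.1298 0.3174] rot [ 1.7995e+02 -3.0000e-02  9.0100e+01] F [-0.1  0.8 -1. ] t 10.4
```

```bash
python3 -m inch '[[0.0306,0.0018,0.021,0,85],[0.0306,0.0018,0.021,0,85],[0.0306,0.0018,0.021,0,85],[0.0306,0.0018,0.021,0,85],[0.0306,0.0018,0.021,0,85],[0.0306,0.0018,0.021,0,85],[0.0306,0.0018,0.021,0,85],[0.0304,0.0015,0.0212,0,85],[0,0,0.034,0,85],[0,0,0.034,0,85],[0,0,0.0346,0,85],[0,0,0,0,85],[0,0,0,0,40],[0,0,0,0,40],[0,0,0,0,40],[0,0,0,0,40],[0,0,0,0,40]]'
python3 -m inch '[[0,0,-0.01,0,40],[0,0,-0.03,0,40],[0,0,-0.03,0,40],[0,0,-0.03,0,40],[0,0,0,0,40],[0,0,0,0,40]]'
python3 - <<'E'
from h import *
inhand(cap('wrist'));go(.4472,.09,.17)
E
```

```text
clock: 11.85
position: [0.4875, 0.3752, 0.0481]
eef_rot: [179.9, -0.1, 90.1]
contact_force: [-0.1, -0.2, -1.8]
finger_gap: 0.0563
grasp_force: 63.9
clock: 12.35
position: [0.4886, 0.3759, 0.1503]
eef_rot: [179.6, -0.2, 90.1]
contact_force: [0.2, 0.0, -3.3]
finger_gap: 0.0562
grasp_force: 64.7
top slope [ 0.011 -0.012  0.16 ] n 13511 rel TCP mm 2.4 5.3 32.2 ell ((2.9783883094787598, 4.939873695373535), (54.35114669799805, 62.61347198486328), 82.98431396484375)
shift mm [-284.8  -40.5  -22.5]  | pos [0.487  0.3749 0.148 ] rot [ 1.7987e+02 -8.0000e-02  9.0140e+01] F [-0.8  0.5 -3.4] t 12.4
```

```bash
python3 -m inch '[[-0.0355,-0.0049,-0.02,0,40],[-0.0355,-0.0049,-0.02,0,40],[-0.0355,-0.0049,-0.02,0,40],[-0.0355,-0.0049,0,0,40],[-0.0355,-0.0049,0,0,40],[-0.0355,-0.0049,0,0,40],[-0.0355,-0.0049,0,0,40],[-0.0356,-0.0048,0,0,40],[0,0,0.03,0,40],[0,0,0.035,0,40],[0,0,0.03,0,40],[0,0,0.0118,0,40],[0,0,0,0,40],[0,0,0,0,40]]'
python3 -m inch '[[0,0,0,0,85],[0,0,0,0,85],[0,0,0,0,85],[0,0,0,0,85],[0,0,-0.03,0,85],[0,0,-0.04,0,85],[0.01,0,-0.04,0,85],[0.01,0.01,-0.04,0,85],[0.01,0.01,-0.038,0,85],[0.01,0.01,-0.03,0,85],[0,0,0,0,85],[0,0,0,0,85]]'
python3 - <<'E'
from h import *
c=cap('wrist');discs(c,.096,.112);H=holes(c,[(.455,.006),(.46,-.083)]);d=(H[1]-H[0]);print(H.round(1).tolist(),'h2',(H[0]-d).round(1));go(.3922,.35,.15)
E
```

```text
clock: 13.57
position: [0.4457, 0.0901, 0.0974]
eef_rot: [-179.7, 0.0, 90.1]
contact_force: [0.4, 0.8, -2.4]
finger_gap: 0.0561
grasp_force: 66.6
clock: 14.57
position: [0.4797, 0.131, 0.3197]
eef_rot: [179.6, -0.0, 90.2]
contact_force: [0.1, -0.0, -1.1]
finger_gap: 0.0724
grasp_force: 0.0
disc 445.3 185.0 r 28.3 ell [445.2 185. ] [55.6 55.7] px [282. 110.] [ 251   79   63   63 2739]
disc 448.2 95.5 r 28.8 ell [448.5  95.3] [55.4 56.6] px [288. 203.] [ 260  176   57   55 2199]
[[454.9, 6.1], [459.5, -83.2]] h2 [450.3  95.4]
shift mm [219.7 -85.5 167.4]  | pos [0.4781 0.1305 0.3175] rot [ 1.799e+02 -1.000e-02  9.018e+01] F [-0.1 -0.9 -0.9] t 14.6
```

```bash
python3 -m inch '[[0.0276,-0.0107,0.021,0,82],[0.0276,-0.0107,0.021,0,82],[0.0276,-0.0107,0.021,0,82],[0.0276,-0.0107,0.021,0,82],[0.0276,-0.0106,0.021,0,82],[0.0276,-0.0106,0.021,0,82],[0.0276,-0.0106,0.021,0,82],[0.0279,-0.0106,0.0212,0,82],[0,0,0,0,82],[0,0,0,0,82]]'
python3 - <<'E'
from h import *
c=cap('wrist','w6');discs(c,.046,.06);go(.392,.351,.0474)
E
```

```text
clock: 15.45
position: [0.3886, 0.35, 0.145]
eef_rot: [-179.6, 0.3, 90.3]
contact_force: [0.2, -0.7, 0.5]
finger_gap: 0.07
grasp_force: 0.0
disc 428.7 471.8 r 18.0 ell [432.6 429.9] [76.  77.1] px [399.   3.] [365   0  70  10 465]
disc 391.3 354.8 r 28.6 ell [391.3 354.7] [55.5 56.7] px [326. 208.] [ 282  165   90   86 5412]
disc 412.8 237.6 r 51.7 ell [420.2 234.4] [73.4 96.2] px [357. 360.] [ 292  314  129   80 5788]
shift mm [ 1.3  2.3 99.1]  | pos [0.3901 0.35   0.1465] rot [-179.79    0.18   90.21] F [-0.5 -0.9  0.4] t 15.5
```

View pics/w6.png

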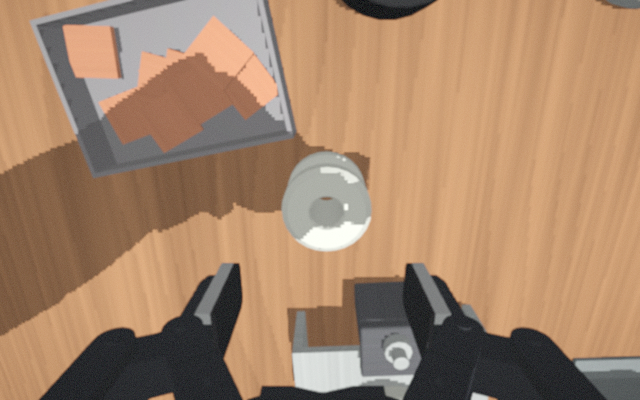

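The spool is centred between the jaws at (326,208), and the tray is clear of the finger. The next rows grasp it and carry it to hole3.

```bash
python3 -m inch '[[0.001,0,0.034,0,82],[0,0,0.034,0,82],[0,0,0.0346,0,82],[0,0,0,0,82],[0,0,0,0,40],[0,0,0,0,40],[0,0,0,0,40],[0,0,0,0,40],[0,0,0,0,40],[0,0,-0.01,0,40],[0,0,-0.03,0,40],[0,0,-0.03,0,40],[0,0,-0.03,0,40],[0,0,0,0,40],[0,0,0,0,40]]'
python3 - <<'E'
from h import *
inhand(cap('wrist'))
E
python3 -m inch '[[-0.035,0.0061,-0.02,0,40],[-0.035,0.0061,-0.02,0,40],[-0.035,0.0061,-0.02,0,40],[-0.035,0.0061,0,0,40],[-0.035,0.0061,0,0,40],[-0.035,0.0061,0,0,40],[-0.035,0.0061,0,0,40],[-0.035,0.0061,0,0,40],[-0.035,0.0061,0,0,40],[-0.0364,0.0061,0,0,40],[0,0,0,0,40],[0,0,0,0,40]]'
```

```text
clock: 16.75
position: [0.3939, 0.3536, 0.1492]
eef_rot: [179.7, -0.2, 90.2]
contact_force: [0.1, -0.6, -2.9]
finger_gap: 0.055
grasp_force: 64.9
top slope [ 0.006 -0.013  0.157] n 13270 rel TCP mm 2.2 6.4 32.2 ell ((2.4224066734313965, 4.908136367797852), (54.79420852661133, 65.02196502685547), 83.64788055419922)
clock: 17.8
position: [0.4528, -0.0006, 0.2042]
eef_rot: [-179.8, -0.0, 89.9]
contact_force: [-0.1, 0.2, -3.2]
finger_gap: 0.055
grasp_force: 65.2
```

```bash
python3 -m inch '[[0,0,0.03,0,40],[0,0,0.035,0,40],[0,0,0.03,0,40],[0,0,0.0118,0,40],[0,0,0,0,40],[0,0,0,0,40],[0,0,0,0,85],[0,0,0,0,85],[0,0,0,0,85],[0,0,0,0,85],[0,0,-0.03,0,85],[0,0,-0.04,0,85],[0.01,0,-0.04,0,85],[0.01,0.01,-0.04,0,85],[0.01,0.01,-0.038,0,85],[0.01,0.01,-0.03,0,85],[0,0,0,0,85],[0,0,0,0,85]]'
python3 - <<'E'
from h import *
c=cap('wrist');discs(c,.096,.112);H=holes(c,[(.46,-.083)]);print(H.round(1).tolist());go(.499,-.376,.15)
E
```

```text
clock: 19.3
position: [0.4856, 0.0412, 0.3192]
eef_rot: [179.7, 0.0, 90.2]
contact_force: [-0.5, -1.0, -0.1]
finger_gap: 0.0726
grasp_force: 0.0
disc 445.4 180.6 r 28.0 ell [445.6 170.5] [28.9 53.5] px [272.  18.] [ 239    0   67   40 1835]
disc 448.4 94.0 r 28.3 ell [448.4  94. ] [55.6 55.9] px [279. 111.] [ 248   80   63   63 2752]
disc 454.1 7.9 r 28.8 ell [454.1   7.7] [55.5 56.5] px [288. 201.] [ 260  174   57   55 2223]
[[459.9, -83.7]]
shift mm [-416.9   13.5  167.1]  | pos [0.484  0.0409 0.317 ] rot [1.7992e+02 1.0000e-02 9.0170e+01] F [-1.1  0.3  0.5] t 19.4
```

```bash
python3 -m inch '[[-0.0377,0.0014,0.0153,0,85],[-0.0377,0.0014,0.0153,0,85],[-0.0377,0.0014,0.0153,0,85],[-0.0377,0.0014,0.0153,0,85],[-0.0377,0.0015,0.0153,0,85],[-0.0377,0.0015,0.0153,0,85],[-0.0377,0.0015,0.0153,0,85],[-0.0377,0.0015,0.0153,0,85],[-0.0377,0.0015,0.0153,0,85],[-0.0377,0.0015,0.0153,0,85],[-0.0376,0.0014,0.0156,0,85],[0,0,0,0,85],[0,0,0,0,85]]'
python3 - <<'E'
from h import *
c=cap('wrist');discs(c,.046,.06);go(.499,-.374,.0474)
E
```

```text
clock: 20.43
position: [0.4979, -0.374, 0.144]
eef_rot: [-179.7, -0.3, 89.9]
contact_force: [0.3, 0.3, 0.9]
finger_gap: 0.0725
grasp_force: 0.0
disc 613.3 -349.3 r 8.8 ell [ 614.1 -349.2] [ 9.3 16.8] px [513. 181.] [502 168  23  26 323]
disc 497.7 -376.0 r 28.7 ell [ 497.6 -376.2] [55.5 56.6] px [321. 220.] [ 277  178   89   85 5328]
disc 434.2 -492.4 r 31.0 ell [ 433.4 -487.6] [11.4 58.7] px [234. 361.] [222 333  21  67 539]
shift mm [-1.5  0.8 97.8]  | pos [ 0.4986 -0.3729  0.1452] rot [-179.77   -0.24   90.04] F [ 0.4  0.1 -0.1] t 20.5
```

```bash
python3 -m inch '[[-0.0047,-0.001,0.034,0,85],[0,0,0.034,0,85],[0,0,0.0346,0,85],[0,0,0,0,85],[0,0,0,0,40],[0,0,0,0,40],[0,0,0,0,40],[0,0,0,0,40],[0,0,0,0,40],[0,0,-0.01,0,40],[0,0,-0.03,0,40],[0,0,-0.03,0,40],[0,0,-0.03,0,40],[0,0,0,0,40],[0,0,0,0,40]]'
python3 - <<'E'
from h import *
inhand(cap('wrist'))
E
python3 -m inch '[[0.036,-0.005,-0.02,0,40],[0.036,-0.005,-0.02,0,40],[0.036,-0.005,-0.02,0,40],[0.0362,-0.005,0,0,40],[0.0362,-0.005,0,0,40],[0.0362,-0.005,0,0,40],[0.0362,-0.005,0,0,40],[0.0362,-0.005,0,0,40],[0,0,0,0,40],[0,0,0,0,40]]'
```

```text
clock: 21.73
position: [0.5015, -0.3801, 0.149]
eef_rot: [179.7, 0.3, 90.1]
contact_force: [0.1, -0.2, -3.2]
finger_gap: 0.0557
grasp_force: 64.9
top slope [ 0.007 -0.028  0.157] n 12972 rel TCP mm 2.2 2.0 32.7 ell ((1.9748692512512207, -1.666863203048706), (53.925594329833984, 64.92214965820312), 90.67420196533203)
clock: 22.62
position: [0.4568, -0.0873, 0.2033]
eef_rot: [-179.8, -0.1, 90.4]
contact_force: [-0.4, -0.9, -3.2]
finger_gap: 0.0558
grasp_force: 65.4
```

```bash
python3 - <<'E'
from h import *
c=cap('wrist','w7');inhand(c);go(.458,-.089,.1)
P=cloud(c);p=arm.get_obs()['position']
for u in(300,322,345):
    z=P[:,u,2];k=np.where(z>p[2]+.003)[0];print(u,k.min(),k.max(),(P[k.min(),u,:2]-p[:2]).round(4),(P[k.max(),u,:2]-p[:2]).round(4))
E
```

```text
top slope [-0.002 -0.021  0.211] n 12985 rel TCP mm -0.1 4.7 32.7 ell ((0.030376434326171875, 0.8504078388214111), (54.14839553833008, 66.67878723144531), 89.73117065429688)
shift mm [ -0.5   0.6 103.7]  | pos [ 0.4577 -0.0886  0.2037] rot [-1.7983e+02 -3.0000e-02  9.0250e+01] F [-0.2  0.4 -2.6] t 22.7
300 253 399 [-0.0079  0.0267] [-0.0051  0.0125]
322 249 399 [-0.0002  0.028 ] [0.0001 0.0133]
345 253 399 [0.0079 0.0265] [0.0056 0.0139]
```

View pics/w7.png

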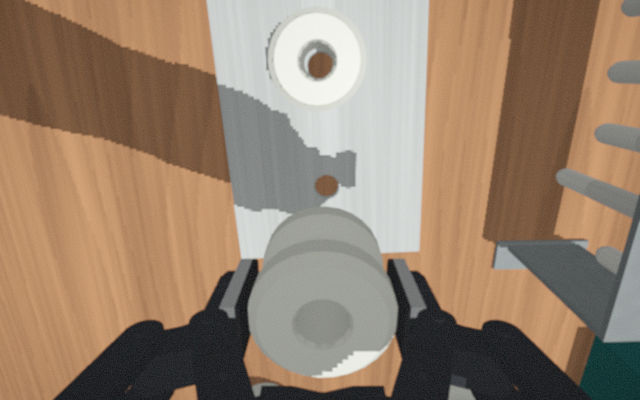

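The spool in hand sits about 3.5 mm further back than the first did (disc centre v≈307 against 297), so I shift +3.6 mm in y before lowering.

```bash
python3 -m inch '[[0.0036,0,0.03,0,40],[0,0,0.035,0,40],[0,0,0.03,0,40],[0,0,0.0118,0,40],[0,0,0,0,40],[0,0,0,0,40],[0,0,0,0,85],[0,0,0,0,85],[0,0,0,0,85],[0,0,0,0,85],[0,0,-0.03,0,85],[0,0,-0.04,0,85],[0.01,0.01,-0.04,0,85],[0.01,0.01,-0.04,0,85],[0.02,0.02,-0.03,0,85],[0.02,0.02,-0.02,0,85],[0,0,0,0,85],[0,0,0,0,85]]'
python3 - <<'E'
from h import *
c=cap('wrist','w8');discs(c,.096,.112);go(.669,.0046,.3)
P=cloud(c)
m=((P[...,2]>.1405)&(P[...,2]<.152)&(P[...,0]>.63)&(P[...,0]<.71)).astype(np.uint8)
n,L,st,ce=cv2.connectedComponentsWithStats(m)
for i in range(1,n):
    if st[i,4]<150: continue
    Q=np.array([onz(c,u,v,.146)[:2] for v,u in np.argwhere(L==i)])
    (cx,cy),(w,h),a=cv2.minAreaRect((Q*1000).astype(np.float32))
    print('bolt',round(cx,1),round(cy,1),round(w,1),round(h,1),'ang',round(a,1))
E
```

```text
clock: 24.17
position: [0.5202, -0.0256, 0.299]
eef_rot: [179.8, 0.1, 90.3]
contact_force: [0.2, -0.6, -0.8]
finger_gap: 0.0722
grasp_force: 0.0
disc 449.0 92.9 r 28.5 ell [449.   92.9] [55.4 56.5] px [231.  32.] [ 196    0   72   68 3533]
disc 454.6 6.8 r 28.5 ell [454.6   6.8] [55.7 56.2] px [245. 137.] [ 213  105   65   65 2957]
disc 461.3 -87.1 r 29.1 ell [461.1 -87. ] [55.7 57.3] px [258. 235.] [ 229  208   59   55 2319]
disc 856.4 -267.4 r 33.3 ell [ 859.3 -267.3] [16.3 92.5] px [611. 379.] [587 372  50  14 424]
shift mm [ 29.9 150.6  -2.7]  | pos [ 0.5185 -0.0259  0.2972] rot [1.7998e+02 3.0000e-02 9.0210e+01] F [-0.1 -0.8 -0.2] t 24.2
bolt 667.4 90.6 25.6 28.2 ang 84.0
bolt 668.2 47.1 25.1 27.4 ang 89.0
bolt 669.0 3.8 25.7 27.7 ang 86.6
bolt 669.9 -40.0 26.2 27.4 ang 83.9
bolt 670.5 -83.3 26.2 27.5 ang 85.2
bolt 671.4 -126.6 28.1 27.6 ang 83.6
```

View pics/w8.png

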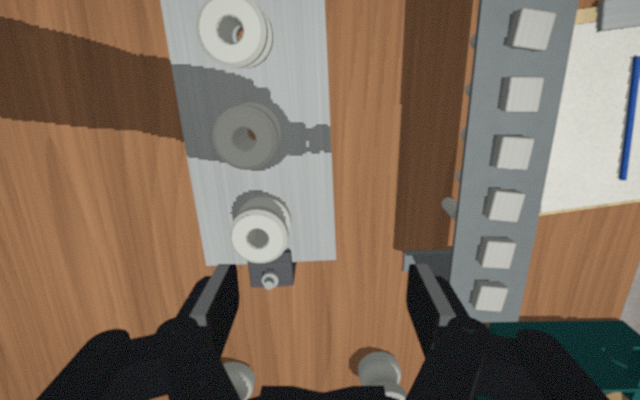

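All four spools stand over their holes, and bore/hole overlap is visible in three of them. The bolt heads run down the plate, from (532,28) to (489,298). I move over the bolt at (505,206) and measure the fingertip reach.

```bash
python3 -m inch '[[-0.0042,0.0379,0.0126,0,35],[-0.0042,0.0379,0.0126,0,35],[-0.0042,0.0379,0.0126,0,35],[-0.0041,0.0378,0.0128,0,35],[0,0,0,6,35],[0,0,0,0,35],[0,0,0,0,35]]'
python3 - <<'E'
from h import *
c=cap('wrist','w9');P=cloud(c);p=arm.get_obs();print(p['finger_gap']);p=p['position']
go(.6695,-.0428,.25)
W=P[200:399].reshape(-1,3)-p; m=(abs(W[:,0])<.06)&(abs(W[:,1])<.05)&(W[:,2]>-.05)
for lo,hi in((-.06,0),(0,.06)):
    s=W[m&(W[:,0]>lo)&(W[:,0]<hi)];print(len(s),np.percentile(s,[0,1,5],axis=0).round(4).tolist())
E
```

```text
clock: 24.8
position: [0.6682, -0.043, 0.2441]
eef_rot: [-179.7, -0.0, 84.2]
contact_force: [0.0, 0.1, 0.8]
finger_gap: 0.0298
grasp_force: 0.0
0.029889395972832102
shift mm [ 0.2  1.1 -4.4]  | pos [ 0.6683 -0.0428  0.2456] rot [-179.84   -0.     84.23] F [-0.7  0.  -0.1] t 24.9
15251 [[-0.057, -0.0095, -0.0255], [-0.0537, -0.0062, -0.0179], [-0.0495, -0.0025, -0.0059]]
15351 [[0.0, -0.0155, -0.0263], [0.0045, -0.0124, -0.0182], [0.0148, -0.0108, -0.0063]]
```

View pics/w9.png

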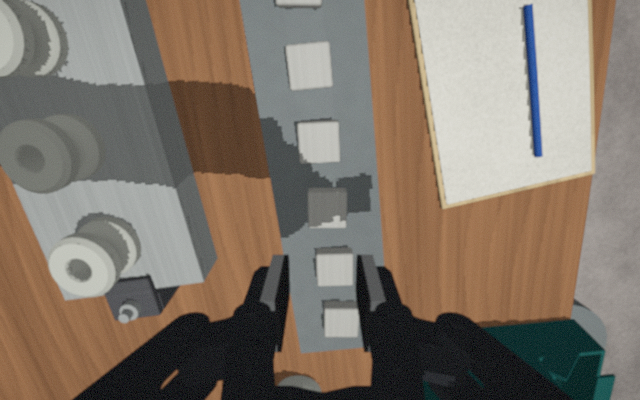

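The target head is at (327,207), with the long and short bolts below it and the three other 90 mm bolts above. The fingertips reach 26 mm past the TCP.

```bash
python3 -m inch '[[0.003,0.001,0.03,0,58],[0,0,0.03,0,58],[0,0,0.017,0,58],[0,0,0,0,58],[0,0,0,0,58],[0,0,0,0,58]]' 100
python3 - <<'E'
from h import *
go(.6695,-.04,.163)
E
```

```text
clock: 25.35
position: [0.6717, -0.0398, 0.1719]
eef_rot: [179.8, 0.0, 84.2]
contact_force: [-0.5, 0.2, -0.6]
finger_gap: 0.0493
grasp_force: 0.0
shift mm [-0.5 -2.2  8.9]  | pos [ 0.6717 -0.0398  0.1719] rot [1.7982e+02 1.0000e-02 8.4180e+01] F [-0.5  0.2 -0.6] t 25.4
```

```bash
python3 -m inch '[[0,0,0.006,0,58],[0,0,0.0038,0,58],[0,0,0,0,58],[0,0,0,0,10],[0,0,0,0,10],[0,0,0,0,10],[0,0,0,0,10],[0,0,0,0,10],[0,0,0,0,10]]' 100
python3 -m inch '[[0,0,-0.006,0,10],[0,0,-0.02,0,10],[0,0,-0.035,0,10],[0,0,-0.035,0,10],[0,0,-0.0168,-6,10],[0,0,0,0,10],[0,0,0,0,10]]'
python3 - <<'E'
from h import *
go(.4584,-.0868,.24)
E
```

```text
clock: 26.1
position: [0.6717, -0.0396, 0.1605]
eef_rot: [179.9, 0.0, 84.1]
contact_force: [-2.2, 0.7, 4.8]
finger_gap: 0.0222
grasp_force: 100.6
clock: 26.68
position: [0.6717, -0.0396, 0.2726]
eef_rot: [179.9, 0.0, 90.0]
contact_force: [-0.3, 0.1, -3.4]
finger_gap: 0.0223
grasp_force: 99.8
shift mm [ -47.1 -213.4   32.3]  | pos [ 0.6717 -0.0396  0.2726] rot [1.7992e+02 1.0000e-02 9.0020e+01] F [-0.3  0.1 -3.4] t 26.7
```

```bash
python3 -m inch '[[-0.0078,-0.0354,0,0,10],[-0.0078,-0.0354,0,0,10],[-0.0078,-0.0354,0,0,10],[-0.0078,-0.0354,0,0,10],[-0.0078,-0.0354,0,0,10],[-0.0079,-0.0354,0,0,10],[0,0,0.02,0,10],[0,0,0.018,0,10],[0,0,0,0,10],[0,0,0,0,10],[0,0,0,0,10]]'
cat >> h.py <<'E'
def tip(c,save=None):
    "bolt end in hand against the spool top below it, same picture"
    p=arm.get_obs()['position'];P=cloud(c);W=P-p
    near=(abs(W[...,0])<.025)&(abs(W[...,1])<.03)
    b=near&(W[...,2]<-.035)&(P[...,2]>.112)
    Q=P[b]
    for z0 in np.arange(-.12,-.03,.012):
        s=Q[(Q[:,2]-p[2]>z0)&(Q[:,2]-p[2]<z0+.012)]
        if len(s)>20: print('shank z%.3f'%(s[:,2].mean()),'x %.1f..%.1f'%tuple(1000*np.percentile(s[:,0],[1,99])),'ymax %.1f'%(1000*np.percentile(s[:,1],99)),len(s))
    discs(c,.096,.110)
E
python3 - <<'E'
from h import *
c=cap('wrist','t1');tip(c);go(.4584,-.0868,.24)
E
```

```text
clock: 27.6
position: [0.4586, -0.0868, 0.2335]
eef_rot: [-179.9, -0.0, 90.1]
contact_force: [0.2, -0.3, -2.3]
finger_gap: 0.0219
grasp_force: 99.9
shank z0.124 x 451.8..466.2 ymax -80.6 45
shank z0.133 x 451.9..466.8 ymax -80.4 139
shank z0.145 x 451.8..466.8 ymax -80.3 175
shank z0.156 x 451.9..466.9 ymax -80.2 167
shank z0.169 x 451.7..467.0 ymax -80.0 231
shank z0.181 x 451.9..467.1 ymax -79.9 275
shank z0.192 x 452.3..466.8 ymax -80.0 296
disc 453.7 5.7 r 28.2 ell [453.7   5.8] [55.6 55.7] px [314.  61.] [ 271   15   87   93 5512]
disc 460.1 -87.9 r 28.7 ell [460.5 -87.6] [54.3 54.8] px [324. 193.] [ 286  161   76   72 3331]
disc 647.3 -158.1 r 13.7 ell [ 645.5 -159. ] [12.3 33.3] px [556. 282.] [540 276  34  17 321]
shift mm [ 0.2 -1.  -5.7]  | pos [ 0.4594 -0.087   0.2343] rot [-1.7997e+02 -1.0000e-02  9.0130e+01] F [ 0.6  0.3 -2.2] t 27.6
```

```bash
python3 -m inch '[[0.0028,0.0002,0,0,10],[0,0,0.015,0,10],[0,0,0.015,0,10],[0,0,0.015,0,10],[0,0,0.015,0,10],[0,0,0,0,10],[0,0,0,0,10]]'
python3 -m inch '[[0,0,0.01,0,10],[0,0,0.01,0,10],[0,0,0,0,10]]'
```

```text
clock: 28.23
position: [0.4592, -0.084, 0.1744]
eef_rot: [-179.9, -0.0, 90.2]
contact_force: [-0.5, -0.2, -3.2]
finger_gap: 0.0221
grasp_force: 100.0
clock: 28.48
position: [0.4587, -0.0837, 0.1529]
eef_rot: [-179.9, -0.1, 90.2]
contact_force: [0.5, -0.6, -2.9]
finger_gap: 0.0218
grasp_force: 100.0
```

```bash
python3 -m inch '[[0,0,0.012,0,10],[0,0,0.008,0,10],[0,0,0.003,0,10],[0,0,0,0,10],[0,0,0,0,10]]'
```

```text
clock: 28.9
position: [0.4593, -0.0841, 0.1314]
eef_rot: [-180.0, -0.0, 90.1]
contact_force: [0.9, 0.7, -1.2]
finger_gap: 0.0219
grasp_force: 99.9
```

```bash
python3 -m inch '[[0,0,0,0,50],[0,0,0,0,58],[0,0,0,0,58],[0,0,0,0,58],[0,0,-0.02,0,58],[0,0,-0.03,0,58],[0,0,-0.035,0,58],[0,0,-0.035,0,58],[0.0146,0.0352,0,0,58],[0.0146,0.0352,0,0,58],[0.0147,0.0352,0,0,58],[0.0147,0.0352,0,0,58],[0.0147,0.0352,0,0,58],[0.0146,0.0354,0,3.3,58],[0,0,0,0,58],[0,0,0,0,58]]'
python3 - <<'E'
from h import *
c=cap('wrist','t2');discs(c,.108,.122);discs(c,.1405,.152);go(.670,.0039,.1632)
t=cap('top');P=cloud(t);W=P[205:255,325:352].reshape(-1,3);W=W[(W[:,2]>.09)];print('top',W[:,2].max())
E
```

```text
clock: 30.23
position: [0.6717, 0.0051, 0.2504]
eef_rot: [-179.9, 0.0, 87.0]
contact_force: [-1.9, -0.3, -0.4]
finger_gap: 0.0491
grasp_force: 0.0
disc 463.9 -83.7 r 19.7 ell [463.6 -83.6] [31.1 35. ] px [ 81. 306.] [ 62 292  40  30 951]
disc 670.2 128.4 r 13.3 ell [674.6 132.9] [19.1 39. ] px [304.   8.] [282   0  49  22 709]
disc 669.3 91.0 r 16.7 ell [668.9  90.8] [29. 32.] px [309.  73.] [ 288   50   44   47 1864]
disc 670.1 47.6 r 16.8 ell [670.1  47.1] [29.3 31.2] px [315. 146.] [ 294  126   42   42 1602]
disc 671.2 4.2 r 17.2 ell [669.1   4.3] [27.8 36.6] px [320. 211.] [ 302  193   38   37 1364]
disc 672.5 -82.2 r 17.8 ell [671.5 -83.2] [30.4 40.9] px [329. 320.] [ 313  304   34   32 1022]
disc 673.9 -125.6 r 18.5 ell [ 673.4 -125.9] [32.3 33.7] px [333. 366.] [317 351  33  31 944]
shift mm [-0.7 -0.3 87.6]  | pos [0.6704 0.0046 0.2508] rot [-1.7991e+02  1.0000e-02  8.6920e+01] F [-0.3  0.6  0.6] t 30.3
top 0.7527787252863298
```

```bash
python3 -m inch '[[0,0,0.035,0,58],[0,0,0.035,0,58],[0,0,0.015,0,58],[0,0,0.0068,0,58],[0,0,0,0,58],[0,0,0,0,10],[0,0,0,0,10],[0,0,0,0,10],[0,0,0,0,10],[0,0,0,0,10],[0,0,-0.006,0,10],[0,0,-0.02,0,10],[0,0,-0.035,0,10],[0,0,-0.035,0,10],[0,0,-0.0168,-3.3,10],[0,0,0,0,10],[0,0,0,0,10]]' 100
python3 -m inch '[[0.0002,-0.0361,0,0,10],[0.0002,-0.0361,0,0,10],[0.0002,-0.0361,0,0,10],[0.0002,-0.0361,0,0,10],[0.0003,-0.036,0,0,10],[0.0003,-0.036,0,0,10],[0,0,0.02,0,10],[0,0,0.018,0,10],[0,0,0,0,10],[0,0,0,0,10],[0,0,0,0,10]]'
python3 - <<'E'
from h import *
c=cap('wrist','t3');tip(c);go(.4536,.0053,.238)
E
```

```text
clock: 31.75
position: [0.671, 0.0042, 0.2733]
eef_rot: [179.9, 0.0, 90.1]
contact_force: [0.0, -0.2, -3.5]
finger_gap: 0.0217
grasp_force: 99.7
clock: 32.67
position: [0.4537, 0.0052, 0.2337]
eef_rot: [-179.9, -0.0, 90.1]
contact_force: [0.8, -0.7, -2.1]
finger_gap: 0.022
grasp_force: 99.8
shank z0.124 x 446.8..461.6 ymax 12.2 52
shank z0.132 x 447.0..462.0 ymax 12.2 144
shank z0.145 x 446.8..461.9 ymax 12.3 166
shank z0.156 x 447.2..462.0 ymax 12.4 175
shank z0.169 x 446.8..462.0 ymax 12.6 226
shank z0.181 x 447.0..462.2 ymax 12.6 276
shank z0.192 x 447.7..461.6 ymax 12.7 269
disc 448.1 93.4 r 28.2 ell [448.1  93.4] [55.5 55.7] px [313.  68.] [ 270   23   87   91 5421]
disc 453.6 7.1 r 28.5 ell [453.6   7.6] [54.2 55.1] px [321. 189.] [ 283  157   78   72 3394]
disc 455.2 -100.4 r 22.6 ell [456.4 -99. ] [24.9 43.8] px [319. 320.] [297 310  53  21 401]
shift mm [ 0.2 -0.8 -3.6]  | pos [0.4544 0.0051 0.2344] rot [-179.98   -0.     90.13] F [ 0.1  1.  -1.7] t 32.7
```

```bash
python3 -m inch '[[0.0008,0,0,0,10],[0,0,0.015,0,10],[0,0,0.015,0,10],[0,0,0.015,0,10],[0,0,0.015,0,10],[0,0,0,0,10],[0,0,0,0,10]]'
python3 -m inch '[[0,0,0.01,0,10],[0,0,0.01,0,10],[0,0,0,0,10]]'
```

```text
clock: 33.3
position: [0.454, 0.006, 0.1744]
eef_rot: [-179.9, -0.0, 90.1]
contact_force: [1.0, -0.1, -1.2]
finger_gap: 0.0219
grasp_force: 100.8
clock: 33.55
position: [0.4532, 0.006, 0.153]
eef_rot: [-179.9, -0.0, 90.1]
contact_force: [0.6, -0.6, -2.6]
finger_gap: 0.0216
grasp_force: 100.7
```

```bash
python3 -m inch '[[0,0,0.012,0,10],[0,0,0.008,0,10],[0,0,0.003,0,10],[0,0,0,0,10],[0,0,0,0,10]]'
python3 -m inch '[[0,0,0,0,50],[0,0,0,0,58],[0,0,0,0,58],[0,0,0,0,58],[0,0,-0.02,0,58],[0,0,-0.03,0,58],[0,0,-0.035,0,58],[0,0,-0.035,0,58],[0.0068,0.0359,0,0,58],[0.0068,0.0359,0,0,58],[0.0068,0.0359,0,0,58],[0.0069,0.0359,0,0,58],[0.0069,0.0359,0,0,58],[0.0069,0.0359,0,1,58],[0,0,0,0,58],[0,0,0,0,58]]'
python3 - <<'E'
from h import *
c=cap('wrist','t4');discs(c,.108,.122);discs(c,.1405,.152);go(.669,.0472,.1632)
E
```

```text
clock: 33.97
position: [0.4543, 0.0059, 0.1315]
eef_rot: [180.0, 0.0, 90.1]
contact_force: [0.2, -0.6, -2.7]
finger_gap: 0.0218
grasp_force: 100.8
clock: 35.3
position: [0.6707, 0.0478, 0.2501]
eef_rot: [-179.9, 0.0, 89.2]
contact_force: [-0.4, -0.1, 0.5]
finger_gap: 0.0495
grasp_force: 0.0
disc 458.1 7.1 r 19.7 ell [458.    6.5] [31.3 36.5] px [ 55. 247.] [  34  231   43   33 1116]
disc 463.9 -81.5 r 21.1 ell [463.7 -81.9] [30.8 39.6] px [ 88. 339.] [ 69 325  38  29 870]
disc 668.4 134.9 r 16.7 ell [668.5 134.9] [28.2 28.8] px [315.  70.] [ 289   44   52   54 1884]
disc 669.4 91.6 r 16.9 ell [669.2  91.4] [29.6 30.4] px [318. 144.] [ 297  123   43   44 1613]
disc 670.0 48.0 r 17.2 ell [671.3  48.2] [25.9 66.4] px [321. 210.] [ 302  191   38   38 1404]
disc 672.7 -81.7 r 18.4 ell [671.9 -81.6] [31.6 32.8] px [327. 365.] [310 350  34  31 943]
shift mm [-0.5 -0.1 87.4]  | pos [0.6693 0.0477 0.2506] rot [-179.89    0.     89.17] F [-0.7 -0.4  0.1] t 35.4
```

```bash
python3 -m inch '[[0,0,0.035,0,58],[0,0,0.035,0,58],[0,0,0.015,0,58],[0,0,0.0068,0,58],[0,0,0,0,58],[0,0,0,0,10],[0,0,0,0,10],[0,0,0,0,10],[0,0,0,0,10],[0,0,0,0,10],[0,0,-0.006,0,10],[0,0,-0.02,0,10],[0,0,-0.035,0,10],[0,0,-0.035,0,10],[0,0,-0.0168,-1,10],[0,0,0,0,10],[0,0,0,0,10]]' 100
python3 -m inch '[[0.0079,-0.0367,0,0,10],[0.0079,-0.0367,0,0,10],[0.0079,-0.0367,0,0,10],[0.0079,-0.0367,0,0,10],[0.008,-0.0367,0,0,10],[0.008,-0.0368,0,0,10],[0,0,0.02,0,10],[0,0,0.018,0,10],[0,0,0,0,10],[0,0,0,0,10],[0,0,0,0,10]]'
python3 - <<'E'
from h import *
c=cap('wrist','t5');tip(c);go(.4487,.0948,.238)
E
```

```text
clock: 36.77
position: [0.6701, 0.0476, 0.2737]
eef_rot: [179.8, 0.0, 90.1]
contact_force: [-0.2, 0.0, -2.1]
finger_gap: 0.0221
grasp_force: 99.6
clock: 37.68
position: [0.4487, 0.0945, 0.2339]
eef_rot: [-179.9, 0.0, 90.1]
contact_force: [-0.8, -0.2, -0.9]
finger_gap: 0.0217
grasp_force: 99.6
shank z0.124 x 441.8..456.3 ymax 101.9 49
shank z0.132 x 441.7..456.8 ymax 101.9 140
shank z0.144 x 441.7..456.7 ymax 101.9 164
shank z0.156 x 441.7..456.6 ymax 102.0 177
shank z0.169 x 441.6..457.0 ymax 102.3 233
shank z0.181 x 441.8..456.9 ymax 102.2 270
shank z0.192 x 442.7..456.6 ymax 102.3 269
disc 445.0 184.4 r 28.2 ell [445.  184.4] [55.6 55.7] px [316.  65.] [ 273   20   87   91 5440]
disc 447.9 94.8 r 28.5 ell [447.7  95.3] [54.2 55.1] px [320. 191.] [ 282  159   77   72 3359]
disc 457.1 -75.1 r 27.6 ell [458.7 -69.6] [32.7 56.1] px [331. 373.] [ 303  357   57   34 1357]
shift mm [ 0.3 -0.7 -3.4]  | pos [0.4494 0.0945 0.2346] rot [-180.      0.     90.13] F [ 0.1 -0.3 -1.9] t 37.7
```

```bash
python3 -m inch '[[0.0008,0,0,0,10],[0,0,0.015,0,10],[0,0,0.015,0,10],[0,0,0.015,0,10],[0,0,0.015,0,10],[0,0,0,0,10],[0,0,0,0,10]]'
python3 -m inch '[[0,0,0.01,0,10],[0,0,0.01,0,10],[0,0,0,0,10]]'
```

```text
clock: 38.32
position: [0.449, 0.0954, 0.1745]
eef_rot: [-180.0, -0.0, 90.1]
contact_force: [-0.9, 0.5, -2.6]
finger_gap: 0.022
grasp_force: 103.7
clock: 38.57
position: [0.4579, 0.096, 0.1617]
eef_rot: [178.9, -0.1, 90.1]
contact_force: [2.3, 0.3, 24.0]
finger_gap: 0.022
grasp_force: 109.8
```

```bash
python3 -m inch '[[0,0,-0.015,0,10],[0,0,-0.015,0,10],[0,0,-0.02,0,10],[0,0,-0.03,0,10],[0,0,0,0,10],[0,0,0,0,10]]'
python3 - <<'E'
from h import *
c=cap('wrist','t6');tip(c);go(.4487,.0956,.238)
E
```

```text
clock: 39.07
position: [0.4505, 0.0955, 0.2362]
eef_rot: [179.7, -0.0, 90.1]
contact_force: [-0.8, 0.3, -2.6]
finger_gap: 0.0215
grasp_force: 107.0
shank z0.134 x 427.9..442.7 ymax 102.8 127
shank z0.145 x 429.3..445.1 ymax 102.7 172
shank z0.157 x 431.7..447.5 ymax 102.9 194
shank z0.169 x 433.7..449.8 ymax 103.1 212
shank z0.181 x 435.8..452.1 ymax 103.2 290
shank z0.193 x 438.2..453.8 ymax 103.4 317
shank z0.199 x 441.5..453.3 ymax 103.1 23
disc 444.9 184.4 r 28.1 ell [444.9 184.4] [55.5 55.7] px [312.  67.] [ 270   22   85   91 5313]
disc 434.4 96.3 r 28.5 ell [434.4  97.5] [52.5 55.4] px [298. 190.] [ 261  158   76   72 3313]
disc 458.6 -78.0 r 28.1 ell [459.1 -69.9] [33.6 59.5] px [329. 373.] [ 300  356   60   35 1408]
shift mm [ 0.2 -0.5 -3.4]  | pos [0.4492 0.0954 0.2346] rot [ 1.7994e+02 -1.0000e-02  9.0150e+01] F [-0.6  0.5 -1.6] t 39.1
```

View pics/t6.png

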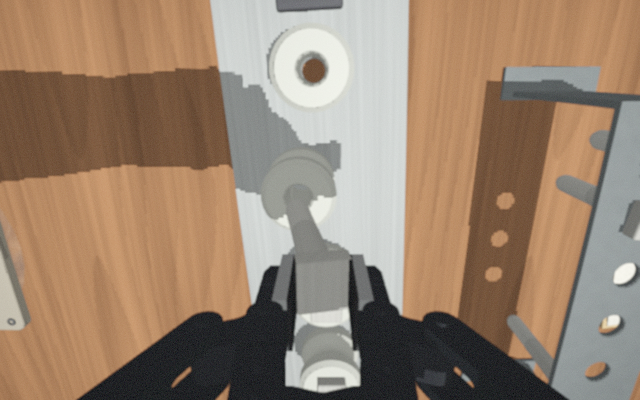

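The spool on hole2 was displaced to x≈434, seen at (298,190), and the bolt now hangs tilted about 10° in the jaws, its end toward −x. I'll return the bolt to its stand hole along its own axis, regrip it and re-seat the spool.

```bash
python3 -m inch '[[0,0,-0.025,0,10],[0,0,-0.02,0,10],[-0.0081,0.0395,0,0,10],[-0.0081,0.0395,0,0,10],[-0.0081,0.0395,0,0,10],[-0.0081,0.0395,0,0,10],[-0.008,0.0395,0,0,10],[-0.008,0.0396,0,0,10],[0,0,0.01,0,10],[0,0,0.01,0,10],[0,0,0,0,10],[0,0,0,0,10],[0,0,0,0,10]]'
cat >> h.py <<'E'
def shank(c,zmin):
    p=arm.get_obs()['position'];P=cloud(c);W=P-p
    b=(abs(W[...,0])<.035)&(abs(W[...,1])<.03)&(W[...,2]<-.035)&(P[...,2]>zmin);Q=P[b]
    for z0 in np.arange(zmin,p[2]-.03,.01):
        s=Q[(Q[:,2]>z0)&(Q[:,2]<z0+.01)]
        if len(s)>20: print('z%.3f'%s[:,2].mean(),'x %.1f..%.1f'%tuple(1000*np.percentile(s[:,0],[1,99])),'ymax %.1f'%(1000*np.percentile(s[:,1],99)))
E
python3 - <<'E'
from h import *
c=cap('wrist','t7');shank(c,.14);discs(c,.1405,.152);go(.6858,.0472,.263)
P=cloud(c)
m=(P[...,2]<.12)&(abs(P[...,0]-.669)<.02);print('hole px',m.sum())
g=c['color'];print(g.shape)
E
```

```text
clock: 40.2
position: [0.6846, 0.048, 0.2591]
eef_rot: [-179.9, -0.0, 90.2]
contact_force: [-0.2, -0.6, -1.7]
finger_gap: 0.0218
grasp_force: 106.9
z0.156 x 661.2..676.0 ymax 55.2
z0.165 x 662.8..678.1 ymax 55.4
z0.175 x 664.9..679.7 ymax 55.3
z0.185 x 666.3..681.5 ymax 55.4
z0.195 x 668.3..684.1 ymax 55.7
z0.205 x 670.2..685.8 ymax 55.7
z0.215 x 672.0..687.4 ymax 55.8
z0.222 x 675.1..687.2 ymax 56.0
disc 668.4 135.0 r 16.8 ell [668.5 134.9] [28.2 28.8] px [295.  71.] [ 270   46   50   51 1739]
disc 669.7 91.5 r 16.9 ell [669.3  91.5] [28.3 30.8] px [298. 142.] [ 278  121   41   43 1496]
disc 672.7 -81.9 r 18.3 ell [673.3 -82.5] [29.3 33.9] px [307. 357.] [291 342  32  31 880]
shift mm [-0.8  0.8 -3. ]  | pos [0.685 0.048 0.26 ] rot [180.    -0.    90.18] F [-0.6  0.2 -1.9] t 40.2
hole px 873
(400, 640, 3)
```

```bash
python3 -m inch '[[0.0008,0.0035,0,0,10],[0,0,0,0,10],[0,-0.0018,0.01,0,10],[0,-0.0018,0.01,0,10],[0,0,0,0,10],[0,0,0,0,10]]'
python3 -m inch '[[0,-0.0018,0.01,0,10],[0,-0.0018,0.01,0,10],[0,0,0,0,10]]'
python3 - <<'E'
from h import *
c=cap('wrist','t8');shank(c,.14)
E
```

```text
clock: 40.75
position: [0.685, 0.0484, 0.2377]
eef_rot: [-179.8, 0.0, 90.1]
contact_force: [0.0, -0.6, -1.3]
finger_gap: 0.022
grasp_force: 107.0
clock: 41.0
position: [0.6807, 0.0484, 0.2163]
eef_rot: [-179.8, -0.0, 90.1]
contact_force: [1.6, -1.4, -3.3]
finger_gap: 0.0221
grasp_force: 106.8
z0.145 x 663.1..679.1 ymax 78.3
z0.155 x 665.1..680.6 ymax 56.0
z0.165 x 666.9..682.6 ymax 56.0
z0.175 x 668.7..683.8 ymax 56.1
z0.181 x 673.0..683.1 ymax 55.8
```

```bash
python3 -m inch '[[0,-0.0018,0.01,0,10],[0,-0.0018,0.01,0,10],[0,-0.0018,0.01,0,10],[0,0,0,0,10]]'
python3 -m inch '[[0,-0.0018,0.01,0,10],[0,-0.0018,0.01,0,10],[0,-0.0009,0.005,0,10],[0,0,0,0,10]]'
python3 - <<'E'
from h import *
go(.669,.0472,.1632)
E
```

```text
clock: 41.38
position: [0.675, 0.0484, 0.186]
eef_rot: [-179.7, -0.0, 90.1]
contact_force: [0.3, -0.3, -2.0]
finger_gap: 0.0218
grasp_force: 106.8
clock: 41.72
position: [0.6712, 0.0485, 0.1623]
eef_rot: [-179.8, -0.0, 90.2]
contact_force: [0.3, -0.1, -2.0]
finger_gap: 0.0219
grasp_force: 107.0
shift mm [-1.3 -2.2 -0.9]  | pos [0.6712 0.0485 0.1623] rot [-1.7983e+02 -2.0000e-02  9.0150e+01] F [ 0.3 -0.1 -2. ] t 41.7
```

```bash
python3 -m inch '[[0,0,0,0,40],[0,0,0,0,58],[0,0,0,0,58],[0,0,0,0,58],[0,0,-0.02,0,58],[0,0,-0.03,0,58],[0,0,-0.037,0,58],[0.0071,-0.0397,0,0,85],[0.0071,-0.0397,0,0,85],[0.0071,-0.0397,0,0,85],[0.0071,-0.0397,0,0,85],[0.0071,-0.0397,0,0,85],[0.007,-0.0397,0,0,85],[0,0,0,0,85],[0,0,0,0,85]]' 60
python3 - <<'E'
from h import *
c=cap('wrist','t9');discs(c,.098,.107);discs(c,.138,.155);go(.434,.0905,.1002)
E
```

```text
clock: 42.97
position: [0.4321, 0.0906, 0.2517]
eef_rot: [180.0, -0.0, 90.2]
contact_force: [0.8, 0.3, 0.5]
finger_gap: 0.0726
grasp_force: 0.0
disc 444.9 184.3 r 28.3 ell [444.7 184.4] [55.4 55.8] px [339.  60.] [ 299   18   82   86 4759]
disc 447.0 32.7 r 57.0 ell [446.1  32.7] [ 54.8 128.1] px [335. 247.] [ 292  194   90  119 5248]
disc 459.3 -83.5 r 29.5 ell [459.4 -84.1] [53.3 57.8] px [349. 361.] [ 321  341   59   48 1518]
disc 657.0 50.0 r 15.7 ell [656.   48.7] [11.3 30.9] px [633. 264.] [624 246  16  35 443]
shift mm [ 1.000e-01 -8.000e-01  1.521e+02]  | pos [0.4343 0.0904 0.2523] rot [179.84  -0.    90.18] F [ 1.1 -0.8  0.6] t 43.0
```

```bash
python3 - <<'E'
from h import *
c=cap('wrist','t10');P=cloud(c)
m=(P[...,2]>.098)&(P[...,2]<.108)&(P[...,1]<.14)&(P[...,1]>-.04)
Q=P[m]
for y in np.arange(-.03,.105,.008):
    s=Q[(Q[:,1]>y)&(Q[:,1]<y+.008)]
    if len(s): print('%.3f'%y,len(s),'x %.1f..%.1f'%(1000*s[:,0].min(),1000*s[:,0].max()))
g=c['color'][180:330,280:400,::-1];cv2.imwrite('pics/c10.png',cv2.resize(g,None,fx=5,fy=4))
b=(P[...,2]>.085)&(P[...,2]<.115)&(P[...,1]>.03)&(P[...,1]<.14);print(np.nanmin(P[b],0),np.nanmax(P[b],0))
E
```

```text
-0.030 13 x 445.5..465.1
-0.022 178 x 433.9..477.2
-0.014 171 x 429.5..481.3
-0.006 260 x 427.8..483.7
0.002 278 x 427.8..484.3
0.010 396 x 428.7..483.0
0.018 487 x 431.3..480.1
0.026 365 x 421.3..473.0
0.034 372 x 414.0..459.7
0.042 550 x 409.9..463.6
0.050 450 x 408.4..465.0
0.058 433 x 408.6..464.9
0.066 576 x 409.7..463.1
0.074 529 x 413.9..459.6
0.082 198 x 422.8..451.5
[0.40843459 0.03001096 0.08500161] [0.67091496 0.13989903 0.10630542]
```

```bash
python3 -m inch '[[-0.018,0.001,0.035,0,85],[-0.018,0.001,0.035,0,85],[0,0,0.035,0,85],[0,0,0.03,0,85],[0,0,0.0198,0,85],[0,0,0,0,85],[0,0,0,0,40],[0,0,0,0,40],[0,0,0,0,40],[0,0,0,0,40],[0,0,0,0,40],[0,0,-0.01,0,40],[0,0,-0.01,0,40],[0.0184,0.006,0,0,40],[0.0184,0.0065,0,0,40],[0,0,0,0,40],[0,0,0,0,40]]' 60
python3 -m inch '[[0,0,0.012,0,40],[0,0,0.0078,0,40],[0,0,0,0,40],[0,0,0,0,40],[0,0,0,0,85],[0,0,0,0,85],[0,0,0,0,85],[0,0,0,0,85],[0,0,-0.03,0,85],[0,0,-0.04,0,85],[0.01,0,-0.04,0,85],[0.01,0.01,-0.04,0,85],[0.01,0.01,-0.038,0,85],[0.01,0.01,-0.03,0,85],[0,0,0,0,85],[0,0,0,0,85]]'
cat >> h.py <<'E'
def spools(c):
    P=cloud(c)
    for x,y in((.4448,.1846),(.4498,.0954),(.4548,.0061),(.4597,-.0833)):
        m=(P[...,2]>.098)&(P[...,2]<.110)&(np.hypot(P[...,0]-x,P[...,1]-y)<.042)
        if m.sum()<300: continue
        k=cv2.convexHull((P[m][:,:2]*1000).astype(np.float32));print('spool',np.round(cv2.minEnclosingCircle(k)[0],1),'r',round(cv2.minEnclosingCircle(k)[1],1),m.sum(),'zmed',np.median(P[m][:,2]).round(4))
        m=(P[...,2]>.111)&(P[...,2]<.125)&(np.hypot(P[...,0]-x,P[...,1]-y)<.03)
        if m.sum()>100: print('   head',(P[m].mean(0)*1000).round(1))
E
python3 - <<'E'
from h import *
c=cap('wrist','t11');spools(c);go(.669,.0472,.255)
E
```

```text
clock: 44.48
position: [0.4497, 0.0916, 0.118]
eef_rot: [179.9, 0.0, 90.2]
contact_force: [-0.6, 1.0, -3.4]
finger_gap: 0.0559
grasp_force: 64.3
clock: 45.82
position: [0.4801, 0.1316, 0.3164]
eef_rot: [179.7, -0.0, 90.2]
contact_force: [-0.5, -0.1, -0.7]
finger_gap: 0.0727
grasp_force: 0.0
spool [444.7 184.6] r 28.6 2777 zmed 0.1038
spool [449.8  94.7] r 28.8 2199 zmed 0.1038
spool [455.9   3.7] r 29.1 1409 zmed 0.1039
   head [455.7   5.3 115. ]
spool [459.9 -86.3] r 29.3 1127 zmed 0.1036
   head [460.4 -83.8 114.8]
shift mm [-84.5 190.2  59.4]  | pos [0.4785 0.1311 0.3143] rot [179.97   0.    90.17] F [-0.3  0.1 -0.8] t 45.9
```

```bash
python3 -m inch '[[-0.014,0.0318,0.0105,0,58],[-0.014,0.0318,0.0105,0,58],[-0.014,0.0318,0.0105,0,58],[-0.014,0.0317,0.0105,0,58],[-0.014,0.0317,0.0105,0,58],[-0.0141,0.0317,0.0105,0,58],[0,0,0,0,58],[0,0,0,0,58]]' 100
python3 - <<'E'
from h import *
c=cap('wrist','t12');P=cloud(c);go(.669,.0472,.255)
m=((P[...,2]>.1405)&(P[...,2]<.152)&(P[...,0]>.63)&(P[...,0]<.71)).astype(np.uint8)
n,L,st,ce=cv2.connectedComponentsWithStats(m)
for i in range(1,n):
    if st[i,4]<150: continue
    Q=np.array([onz(c,u,v,.146)[:2] for v,u in np.argwhere(L==i)])
    (cx,cy),(w,h),a=cv2.minAreaRect((Q*1000).astype(np.float32))
    print('bolt',round(cx,1),round(cy,1),round(w,1),round(h,1),'ang',round(a,1),'z',np.percentile(P[L==i][:,2],[5,50,95]).round(4))
E
```

```text
clock: 46.53
position: [0.6677, 0.046, 0.2463]
eef_rot: [-179.5, -0.0, 90.0]
contact_force: [-0.4, 0.7, -0.4]
finger_gap: 0.0491
grasp_force: 0.0
shift mm [ 0.4  1.7 -7.2]  | pos [0.6673 0.0468 0.2479] rot [-1.7963e+02 -2.0000e-02  9.0090e+01] F [-0.1  0.7  0.9] t 46.6
bolt 668.5 135.0 25.0 24.6 ang 15.8 z [0.1449 0.1461 0.1473]
bolt 669.4 91.5 25.4 24.9 ang 83.4 z [0.1448 0.1461 0.1472]
bolt 671.4 48.8 26.4 24.4 ang 89.3 z [0.1443 0.1461 0.1471]
bolt 672.7 -81.9 30.4 25.1 ang 86.1 z [0.1423 0.1459 0.147 ]
```

```bash
python3 -m inch '[[0,0.001,0.035,0,58],[0,0,0.035,0,58],[0,0,0.015,0,58],[0,0,0.0068,0,58],[0,0,0,0,58],[0,0,0,0,10],[0,0,0,0,10],[0,0,0,0,10],[0,0,0,0,10],[0,0,0,0,10],[0,0,-0.006,0,10],[0,0,-0.02,0,10],[0,0,-0.035,0,10],[0,0,-0.035,0,10],[0,0,-0.0168,0,10],[0,0,0,0,10],[0,0,0,0,10]]' 110
python3 -m inch '[[0.0081,-0.0369,0,0,10],[0.0081,-0.0369,0,0,10],[0.0081,-0.0369,0,0,10],[0.0081,-0.0369,0,0,10],[0.008,-0.0369,0,0,10],[0.008,-0.0368,0,0,10],[0,0,0.02,0,10],[0,0,0.018,0,10],[0,0,0,0,10],[0,0,0,0,10],[0,0,0,0,10]]'
python3 - <<'E'
from h import *
c=cap('wrist','t13');tip(c);go(.4487,.0956,.238)
E
```

```text
clock: 48.0
position: [0.6709, 0.0473, 0.2733]
eef_rot: [179.8, 0.0, 90.1]
contact_force: [-0.1, -0.7, -2.3]
finger_gap: 0.0217
grasp_force: 109.3
clock: 48.92
position: [0.4485, 0.0951, 0.2335]
eef_rot: [-179.9, 0.0, 90.1]
contact_force: [0.9, -0.3, -1.5]
finger_gap: 0.0214
grasp_force: 109.3
shank z0.124 x 441.9..456.8 ymax 102.8 41
shank z0.132 x 441.9..456.9 ymax 102.7 146
shank z0.144 x 441.8..457.1 ymax 102.8 165
shank z0.156 x 442.0..456.8 ymax 102.8 165
shank z0.168 x 441.9..457.0 ymax 103.2 229
shank z0.180 x 441.9..457.0 ymax 103.2 271
shank z0.192 x 442.5..456.7 ymax 103.1 274
disc 444.9 184.4 r 28.2 ell [444.9 184.4] [55.6 55.7] px [316.  66.] [ 273   21   87   91 5441]
disc 450.0 96.2 r 28.6 ell [449.6  97.2] [54.1 54.7] px [323. 190.] [ 285  158   77   72 3379]
disc 450.5 -9.4 r 22.2 ell [451.9  -8.9] [23.5 42.9] px [318. 320.] [298 310  52  20 326]
disc 456.4 -74.2 r 27.2 ell [458.1 -69.3] [32.6 53.5] px [331. 374.] [ 303  358   57   33 1333]
shift mm [ 0.5 -0.5 -3.8]  | pos [0.4492 0.0951 0.2342] rot [-180.      0.     90.13] F [ 0.6 -0.6 -1.7] t 49.0
```

```bash
python3 -m inch '[[0,0,0.015,0,10],[0,0,0.015,0,10],[0,0,0.015,0,10],[0,0,0.015,0,10],[0,0,0,0,10],[0,0,0,0,10]]'
python3 -m inch '[[0,0,0.005,0,10],[0,0,0.005,0,10],[0,0,0,0,10]]'
```

```text
clock: 49.47
position: [0.4489, 0.0951, 0.1741]
eef_rot: [-179.9, 0.0, 90.1]
contact_force: [-0.8, 0.2, -1.0]
finger_gap: 0.0218
grasp_force: 109.3
clock: 49.72
position: [0.4489, 0.0952, 0.164]
eef_rot: [180.0, -0.0, 90.1]
contact_force: [-1.1, 0.3, -1.8]
finger_gap: 0.0218
grasp_force: 109.4
```

```bash
python3 -m inch '[[0,0,0.005,0,10],[0,0,0.005,0,10],[0,0,0,0,10]]'
```

```text
clock: 49.97
position: [0.448, 0.0952, 0.1531]
eef_rot: [-179.9, 0.0, 90.1]
contact_force: [-0.7, 0.4, -1.6]
finger_gap: 0.0217
grasp_force: 109.4
```

```bash
python3 -m inch '[[0,0,0.012,0,10],[0,0,0.008,0,10],[0,0,0.003,0,10],[0,0,0,0,10],[0,0,0,0,10]]'
python3 -m inch '[[0,0,0,0,50],[0,0,0,0,58],[0,0,0,0,58],[0,0,0,0,58],[0,0,-0.02,0,58],[0,0,-0.03,0,58],[0,0,-0.035,0,58],[0,0,-0.035,0,58],[-0.0009,0.0366,0,0,58],[-0.0009,0.0366,0,0,58],[-0.0009,0.0366,0,0,58],[-0.0009,0.0366,0,0,58],[-0.0009,0.0367,0,0,58],[-0.0009,0.0367,0,6.2,58],[0,0,0,0,58],[0,0,0,0,58]]'
python3 - <<'E'
from h import *
c=cap('wrist','t14');spools(c);discs(c,.1405,.152);go(.6685,.0902,.255)
E
```

```text
clock: 50.38
position: [0.4486, 0.0952, 0.131]
eef_rot: [-180.0, -0.0, 90.1]
contact_force: [0.6, -0.8, -1.2]
finger_gap: 0.0219
grasp_force: 109.4
clock: 51.72
position: [0.6699, 0.0901, 0.2497]
eef_rot: [-179.9, 0.0, 84.0]
contact_force: [-0.5, 0.5, -0.3]
finger_gap: 0.0497
grasp_force: 0.0
spool [447.5 183.7] r 28.4 2421 zmed 0.1038
spool [450.7  95.5] r 29.1 2528 zmed 0.1039
   head [451.8  96.2 114.9]
spool [455.8   4.6] r 29.1 1906 zmed 0.1039
   head [457.3   5.7 114.7]
disc 668.7 135.7 r 16.9 ell [668.7 135.7] [28.4 28.8] px [311. 142.] [ 286  117   51   51 1626]
disc 669.3 92.2 r 17.1 ell [668.1  91.8] [28.2 39.8] px [320. 208.] [ 302  189   38   38 1403]
shift mm [-0.1  0.  -4.7]  | pos [0.6685 0.0903 0.2503] rot [-1.7989e+02  1.0000e-02  8.3980e+01] F [-1.2  0.6 -0.5] t 51.8
```

```bash
python3 -m inch '[[0,0,0.035,0,58],[0,0,0.035,0,58],[0,0,0.015,0,58],[0,0,0.0068,0,58],[0,0,0,0,58],[0,0,0,0,10],[0,0,0,0,10],[0,0,0,0,10],[0,0,0,0,10],[0,0,0,0,10],[0,0,-0.006,0,10],[0,0,-0.02,0,10],[0,0,-0.035,0,10],[0,0,-0.035,0,10],[0,0,-0.0168,-6.2,10],[0,0,0,0,10],[0,0,0,0,10]]' 110
python3 -m inch '[[0.0157,-0.0375,0,0,10],[0.0157,-0.0375,0,0,10],[0.0157,-0.0375,0,0,10],[0.0157,-0.0375,0,0,10],[0.0158,-0.0374,0,0,10],[0.0158,-0.0374,0,0,10],[0,0,0.02,0,10],[0,0,0.018,0,10],[0,0,0,0,10],[0,0,0,0,10],[0,0,0,0,10]]'
python3 - <<'E'
from h import *
c=cap('wrist','t15');tip(c);go(.4437,.1846,.238)
E
```

```text
clock: 53.18
position: [0.6692, 0.0904, 0.2731]
eef_rot: [179.9, -0.0, 90.0]
contact_force: [-0.5, -0.7, -2.3]
finger_gap: 0.0212
grasp_force: 109.5
clock: 54.1
position: [0.4432, 0.1839, 0.2334]
eef_rot: [-179.9, 0.0, 90.1]
contact_force: [0.5, 0.7, -1.5]
finger_gap: 0.0215
grasp_force: 109.6
shank z0.124 x 436.7..451.1 ymax 192.1 47
shank z0.132 x 436.0..451.0 ymax 192.3 140
shank z0.144 x 436.4..451.2 ymax 192.2 157
shank z0.156 x 436.2..451.5 ymax 192.3 170
shank z0.168 x 436.2..451.7 ymax 192.6 231
shank z0.180 x 436.4..451.6 ymax 192.5 263
shank z0.191 x 437.2..451.0 ymax 192.7 260
disc 444.9 185.8 r 28.5 ell [445.  186.5] [54.4 54.9] px [324. 189.] [ 286  157   77   73 3400]
disc 656.3 166.2 r 28.8 ell [653.7 166.3] [ 9.3 56.7] px [601. 219.] [566 214  74  16 550]
disc 445.1 80.9 r 22.3 ell [446.3  81.9] [24.  42.6] px [319. 318.] [298 308  52  20 339]
disc 452.3 16.4 r 27.5 ell [452.7  20.2] [34.  56.1] px [332. 373.] [ 304  356   56   35 1368]
shift mm [ 0.6 -0.3 -3.8]  | pos [0.444  0.184  0.2342] rot [-179.99    0.     90.08] F [ 1.3 -0.2 -1.5] t 54.1
```

```bash
python3 -m inch '[[0.0002,0.0006,0.015,0,10],[0,0,0.015,0,10],[0,0,0.015,0,10],[0,0,0.015,0,10],[0,0,0,0,10],[0,0,0,0,10]]'
python3 -m inch '[[0,0,0.005,0,10],[0,0,0.005,0,10],[0,0,0,0,10]]'
```

```text
clock: 54.65
position: [0.4443, 0.1841, 0.1742]
eef_rot: [-179.9, 0.0, 90.1]
contact_force: [-0.3, 0.1, -1.6]
finger_gap: 0.0215
grasp_force: 109.6
clock: 54.9
position: [0.4442, 0.1844, 0.164]
eef_rot: [180.0, -0.0, 90.1]
contact_force: [-0.5, -0.2, -1.7]
finger_gap: 0.0214
grasp_force: 109.6
```

```bash
python3 -m inch '[[0,0,0.005,0,10],[0,0,0.005,0,10],[0,0,0,0,10]]'
```

```text
clock: 55.15
position: [0.4434, 0.1842, 0.1532]
eef_rot: [-179.9, 0.0, 90.1]
contact_force: [-1.1, -0.2, -2.2]
finger_gap: 0.0215
grasp_force: 109.6
```

```bash
python3 -m inch '[[0,0,0.012,0,10],[0,0,0.008,0,10],[0,0,0.003,0,10],[0,0,0,0,10],[0,0,0,0,10]]'
python3 -m inch '[[0,0,0,0,50],[0,0,0,0,58],[0,0,0,0,58],[0,0,0,0,58],[0,0,-0.02,0,58],[0,0,-0.035,0,58],[-0.015,0.01,-0.035,0,58],[-0.025,0.02,-0.025,0,58],[-0.03,0.02,-0.02,0,58],[-0.03,0.02,-0.02,0,58],[0,0,0,0,58],[0,0,0,0,58],[0,0,0,0,58]]'
python3 - <<'E'
from h import *
c=cap('wrist','t16');spools(c);discs(c,.1405,.152);go(.4437,.1,.3)
E
```

```text
clock: 55.57
position: [0.4441, 0.1844, 0.131]
eef_rot: [-180.0, -0.0, 90.2]
contact_force: [0.0, 0.5, -2.2]
finger_gap: 0.0213
grasp_force: 109.6
clock: 56.65
position: [0.5138, 0.0846, 0.2857]
eef_rot: [-179.9, -0.0, 90.1]
contact_force: [0.2, -0.2, -0.1]
finger_gap: 0.0494
grasp_force: 0.0
spool [444.8 184.6] r 28.9 3096 zmed 0.1039
   head [445.5 184.8 115.2]
spool [450.   94.7] r 28.9 2410 zmed 0.1038
   head [450.4  96.  115. ]
spool [456.1   4.1] r 28.8 1617 zmed 0.1038
   head [459.5   9.5 114.5]
spool [459.8 -87.1] r 29.2 929 zmed 0.1038
   head [461.2 -83.6 114.8]
disc 666.4 135.3 r 18.1 ell [666.8 135.4] [28.5 32.9] px [535. 126.] [ 514  106   41   42 1338]
shift mm [ 15.2 -69.5 -14.8]  | pos [0.5132 0.085  0.2851] rot [-1.7987e+02 -2.0000e-02  9.0170e+01] F [-0.6 -0.3  0.1] t 56.7
```

```bash
python3 -m inch '[[-0.04,0,-0.005,0,58],[-0.04,0,-0.005,0,58],[-0.04,0,-0.005,0,58],[0,0,0,0,58],[0,0,0,0,58]]'
python3 - <<'E'
from h import *
c=cap('wrist','t17');P=cloud(c);spools(c)
m=((P[...,2]>.1125)&(P[...,2]<.119)&(P[...,0]<.5)).astype(np.uint8)
n,L,st,ce=cv2.connectedComponentsWithStats(m)
for i in range(1,n):
    if st[i,4]<150: continue
    q=P[L==i];A=np.c_[q[:,:2]-q[:,:2].mean(0),np.ones(len(q))];s=np.linalg.lstsq(A,q[:,2],rcond=None)[0]
    print('head',np.round(cv2.minAreaRect((q[:,:2]*1000).astype(np.float32))[0],1),'slope',s.round(3))
m=((P[...,2]>.1405)&(P[...,2]<.152)&(P[...,0]>.6)).astype(np.uint8)
n,L,st,ce=cv2.connectedComponentsWithStats(m)
for i in range(1,n):
    if st[i,4]>150:print('stand',(P[L==i].mean(0)*1000).round(1))
E
```

```text
clock: 57.12
position: [0.5137, -0.0358, 0.3001]
eef_rot: [-179.9, -0.0, 90.0]
contact_force: [-0.5, 0.7, -0.6]
finger_gap: 0.0495
grasp_force: 0.0
spool [449.9  94.4] r 28.6 2203 zmed 0.1039
   head [450.3  93.  115.1]
spool [455.8   3.8] r 28.7 2405 zmed 0.1038
   head [456.1   4.6 115. ]
spool [460.1 -87.2] r 29.0 1858 zmed 0.1039
   head [461.  -84.5 114.9]
head [449.9  93.1] slope [-0.001  0.026  0.115]
head [455.7   4.2] slope [-0.004  0.006  0.115]
head [460.7 -85.2] slope [-0.008 -0.006  0.115]
stand [671.  -83.6 145.6]
stand [ 672.2 -127.1  145.4]
```

```bash
python3 -c "
from station import arm
print(arm.sign_off())"
```

```text
the job is handed in; nothing more can be done
None
```

The job is handed in: all four short spools stand on the arm's holes, each with a 90 mm bolt through it and its head down flat. The too-short and too-long bolts and the bystanders were never handled, and I left the tall spools alone. The spool on hole2 was knocked aside partway through, so I put its bolt back in the stand, re-seated the spool and bolted it again.

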